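Move a row of coin rolls from the carrier tray to the rack in reverse order

ROBOT

A 6-joint arm with a two-finger parallel gripper is mounted at the origin on a cart in front of the work surface, level with it; the furniture and walls round the work are solid. World frame = base frame: x ahead of the robot, y to its left, z up, the work surface at z = 0. Lengths are in m, angles in rad, forces in N, time in s.
With the tool pointing down it reaches from about 0.35 to 0.975 m from the base axis. Payload 4.9 kg.
Tool frame: the origin (TCP) lies at the very end of the fingers, on their centre line; the grasp point (between the pads) lies 19 mm behind it; z points along the fingers, y is the direction in which the jaws open and shut (so a half turn about z gives the same grasp; the last joint's range is limited). The gripper opens to 85 mm and grips with 20 to 120 N. Pads are 22 mm wide; open, the fingers measure 114 mm over their backs; the gripper's body (76 mm by 85 mm) begins 54 mm behind the grasp point. The pads swing forward as they close: fully open they stand 13 mm farther back than shut.
Start: joints at [-1.416, 0.053, 1.613, -0, 1.476, -0.119], TCP at [0.169, -0.602, 0.231] pointing down, gripper open.
Joint ranges: [-3.01, 3.01], [-1.01, 2.22], [0.06, 2.58], [-1.02, 4.17], [0.09, 2.62], [-3.14, 3.14]. Speed limits (rad/s): [2.57, 2.57, 3.14, 3.14, 3.14, 3.14].

INTERFACE

Orientations are given as a unit quaternion [w, x, y, z].
In Python, from plant import state, eyes, job_done gives the robot as it stands.
- The arm moves only by the tool apply_moves, never from a script. Its argument "commands" is a list of rows, each an object with "linear": the shift along the tool's x, y, z in m, a list of three; "delta_rot": the turn, a rotation vector about the tool's x, y, z in degrees, a list of three; "fingers": the closure in counts, from 0 (fully open) to 255 (shut). In form: [{"linear": [x, y, z], "delta_rot": [wx, wy, wz], "fingers": fingers}, ...]. A call has exactly 8 rows; each row is the pose to reach, as a shift and turn from the pose commanded when the call began, along the tool's axes at that moment; what a row does not reach only later rows make up. A row lasts 1/10 s, in which the tool goes at most 50 mm and 8.59 degrees, less where a joint would pass 70% of its speed; a pose out of reach is approached as far as the arm can. A call with a gripper value outside its range is refused whole. The fingers move at their own pace and stop on an object; the grip force is fixed at half the most. Time passes only in rows, so rows that repeat a pose let the fingers close, or fill a call up. It gives the time, the measured TCP pose, the force and the opening at its end, in the units of the state.
- state(): the state, without advancing time (a new reading comes with each control period).
- eyes.grab_frame(name): name is "scene" or "top"; returns the picture (480x640x3 uint8, red, green, blue); there is no depth.
- eyes.camera_params(name): a dict with "fx", "fy", "cx", "cy" (pixels), "k1" (the pictures are not rectified: a ray, as slopes to the right and down, at radius r is drawn at 1 + k1 r^2 times it, then the intrinsics apply), "position" and "rotation" of the camera in the world. Camera axes: x right, y down, z forward; pixel columns grow to the right and rows downward; lengths in m; the calibration is good to about 2 mm. A picture is of the moment at which its call begins. camera_params takes no time and is no camera call.
- job_done(): hands the job in, once; it reports no verdict.
The state is a dict: "time": time; "joint_pos": joint angles; "joint_vel": joint speeds; "joint_efforts": joint torques, N m; "tool_pos": TCP position; "tool_rot": TCP orientation; "contact_force": force on the tool from outside, world axes, zero at the start; "ft_torque": the same for the moment, N m; "gripper_width": opening from 0.0 (shut) to 1.0 (fully open).
Only numpy, scipy, OpenCV 4.12 (cv2) and the standard library are available. Lean on these libraries where they do the work, as an engineer would, in place of code of your own. Each camera call takes 0.05 s, during which the arm holds its last target.

TASK

Move the four coin rolls from the plywood carrier tray to the steel rack beside it so that their order is reversed: the roll nearest the robot on the tray goes into the rack's farthest notch, the next into the next, and the farthest roll into the nearest notch. Each roll must lie level across both rails, centred between the two sides of the rack and home in its own notch; set each one down gently, without dropping or ramming it.

Things in the scene. Friction and masses are not known exactly. Their poses are not given: they have to be found in the camera images.
- roll_a_center (a point): thin coin roll in orange-red paper, 22 mm in diameter, 64 mm long, about 120 g, loose, lying in a cradle on the tray. The point is its centre; its y axis runs along the roll. The centre is 42 mm above the counter in the cradle, and as high again when the roll lies home in a notch of the rack.
- roll_b_center (a point): coin roll in green paper, 24 mm in diameter, 64 mm long, about 140 g, loose, lying in a cradle on the tray. The point is its centre; its y axis runs along the roll. The centre is 44 mm above the counter in the cradle, and as high again when the roll lies home in a notch of the rack.
- roll_c_center (a point): coin roll in violet-blue paper, 26 mm in diameter, 64 mm long, about 160 g, loose, lying in a cradle on the tray. The point is its centre; its y axis runs along the roll. The centre is 45 mm above the counter in the cradle, and as high again when the roll lies home in a notch of the rack.
- roll_d_center (a point): thick coin roll in plain brown card, 30 mm in diameter, 64 mm long, about 180 g, loose, lying in a cradle on the tray. The point is its centre; its y axis runs along the roll. The centre is 48 mm above the counter in the cradle, and as high again when the roll lies home in a notch of the rack.
- tray: plywood carrier tray, 232 x 94 mm, fixed to the counter, carrying the four grey cradles in a row. Origin: centre of its underside, on the counter. Its x axis runs along the row, away from the robot; the four cradles sit at x = -84, -28, +28, +84 mm, y = 0; the rolls lie along its y axis. Tray top is 8 mm above the counter, end strips 13 mm.
- cradle_a: grey plastic cradle, 48 x 74 mm, fixed on the tray; at the start it carries the thin coin roll in orange-red paper and so marks its place in the row (all four cradles are alike). Origin: centre of its underside, 8 mm above the counter; axes as the tray's. Two upright V-notched cheeks 6 mm thick stand at y = -21 and +21 mm, leaving 36 mm free between them for the fingers; their tips are 43 mm and the cradle's floor 16 mm above the counter.
- cradle_b: grey plastic cradle, 48 x 74 mm, fixed on the tray; at the start it carries the coin roll in green paper and so marks its place in the row (all four cradles are alike). Origin: centre of its underside, 8 mm above the counter; axes as the tray's. Two upright V-notched cheeks 6 mm thick stand at y = -21 and +21 mm, leaving 36 mm free between them for the fingers; their tips are 43 mm and the cradle's floor 16 mm above the counter.
- cradle_c: grey plastic cradle, 48 x 74 mm, fixed on the tray; at the start it carries the coin roll in violet-blue paper and so marks its place in the row (all four cradles are alike). Origin: centre of its underside, 8 mm above the counter; axes as the tray's. Two upright V-notched cheeks 6 mm thick stand at y = -21 and +21 mm, leaving 36 mm free between them for the fingers; their tips are 43 mm and the cradle's floor 16 mm above the counter.
- cradle_d: grey plastic cradle, 48 x 74 mm, fixed on the tray; at the start it carries the thick coin roll in plain brown card and so marks its place in the row (all four cradles are alike). Origin: centre of its underside, 8 mm above the counter; axes as the tray's. Two upright V-notched cheeks 6 mm thick stand at y = -21 and +21 mm, leaving 36 mm free between them for the fingers; their tips are 43 mm and the cradle's floor 16 mm above the counter.
- rack: fixed steel rack, 232 x 78 mm, dark base (10 mm thick), two bright zigzag rails 6 mm thick at y = -21 and +21 mm, 36 mm free between them for fingers. Origin: centre of underside, on the counter; x axis along the row, away from the robot. Four V notches at x = -84, -28, +28, +84 mm (bottoms 30, tips 43 mm high, sides 32 degrees; they centre a roll let down). A roll lies along the rack's y axis, centred at y = 0.
Things that resemble listed ones, but are neither listed nor needed, are in the scene too. What is shaped like the part that bears roll_a_center but yellow is not meant.

How it is judged:
At the end, for the whole second after the job is handed in: Each roll rests, released, in the rack notch that mirrors its starting place (nearest on the tray to farthest in the rack, and so on): centre within 10 mm of the notch along the row, 12 mm of the rack's centre line and 5 mm of seated height, and within 0.2 rad of the notch's direction (((x of cradle_a in the frame of tray between -0.104 and -0.064 m and x of roll_a_center in the frame of rack between 0.074 and 0.094 m) or (x of cradle_a in the frame of tray between -0.048 and -0.008 m and x of roll_a_center in the frame of rack between 0.018 and 0.038 m) or (x of cradle_a in the frame of tray between 0.008 and 0.048 m and x of roll_a_center in the frame of rack between -0.038 and -0.018 m) or (x of cradle_a in the frame of tray between 0.064 and 0.104 m and x of roll_a_center in the frame of rack between -0.094 and -0.074 m)) and y of roll_a_center in the frame of rack between -0.012 and 0.012 m and z of roll_a_center in the frame of rack between 0.0374 and 0.0474 m and angle between the y axis of each of roll_a_center, roll_b_center, roll_c_center, roll_d_center and the y axis of rack, either way round below 0.2 rad and linear speed of each of roll_a, roll_b, roll_c, roll_d below 0.02 m/s and ((x of cradle_b in the frame of tray between -0.104 and -0.064 m and x of roll_b_center in the frame of rack between 0.074 and 0.094 m) or (x of cradle_b in the frame of tray between -0.048 and -0.008 m and x of roll_b_center in the frame of rack between 0.018 and 0.038 m) or (x of cradle_b in the frame of tray between 0.008 and 0.048 m and x of roll_b_center in the frame of rack between -0.038 and -0.018 m) or (x of cradle_b in the frame of tray between 0.064 and 0.104 m and x of roll_b_center in the frame of rack between -0.094 and -0.074 m)) and y of roll_b_center in the frame of rack between -0.012 and 0.012 m and z of roll_b_center in the frame of rack between 0.0386 and 0.0486 m and ((x of cradle_c in the frame of tray between -0.104 and -0.064 m and x of roll_c_center in the frame of rack between 0.074 and 0.094 m) or (x of cradle_c in the frame of tray between -0.048 and -0.008 m and x of roll_c_center in the frame of rack between 0.018 and 0.038 m) or (x of cradle_c in the frame of tray between 0.008 and 0.048 m and x of roll_c_center in the frame of rack between -0.038 and -0.018 m) or (x of cradle_c in the frame of tray between 0.064 and 0.104 m and x of roll_c_center in the frame of rack between -0.094 and -0.074 m)) and y of roll_c_center in the frame of rack between -0.012 and 0.012 m and z of roll_c_center in the frame of rack between 0.0397 and 0.0497 m and ((x of cradle_d in the frame of tray between -0.104 and -0.064 m and x of roll_d_center in the frame of rack between 0.074 and 0.094 m) or (x of cradle_d in the frame of tray between -0.048 and -0.008 m and x of roll_d_center in the frame of rack between 0.018 and 0.038 m) or (x of cradle_d in the frame of tray between 0.008 and 0.048 m and x of roll_d_center in the frame of rack between -0.038 and -0.018 m) or (x of cradle_d in the frame of tray between 0.064 and 0.104 m and x of roll_d_center in the frame of rack between -0.094 and -0.074 m)) and y of roll_d_center in the frame of rack between -0.012 and 0.012 m and z of roll_d_center in the frame of rack between 0.0427 and 0.0527 m); the robot touches nothing.
It fails at once if a coin roll is dropped or rammed onto the rack (more than 40 N between them) (contact force between any of roll_a, roll_b, roll_c, roll_d and rack above 40 N).
It also fails if it takes over 88 s, if anything falls off the work surface, if the arm or the gripper's body presses on something with over 40 N, if the wrist force passes 120 N, or if a joint passes its speed limit or range.

## Working session

There is one attempt and no reset: what is moved stays moved. The work goes in short steps, Python scripts to look and compute and a tool call to move; the robot and the scene stay as the last step left them, time stands still between calls to the robot, and variables do not carry over. Pictures are saved under pics/ and viewed, and the job is handed in when it is done.

Besides the shell and the picture viewer there is one more tool, called after ">>>" as name([rows], argument=value, ...), one row to a line, values as JSON. apply_moves: Moves the arm, as the interface text tells. Its arguments: {"type":"object","properties":{"commands":{"type":"array","items":{"type":"object","properties":{"linear":{"type":"array","items":{"type":"number"}},"delta_rot":{"type":"array","items":{"type":"number"}},"fingers":{"type":"number"}}}}},"required":["commands"]}

```bash
mkdir -p pics; ls; python3 - <<'E'
from plant import state, eyes
import cv2,json
print(state())
for n in("scene","top"):
    print(n,eyes.camera_params(n))
    im=eyes.grab_frame(n); cv2.imwrite(f"pics/{n}0.png",im[:,:,::-1])
E
```

```text
pics
{'time': 0.0, 'joint_pos': array([-1.41598338e+00,  5.33410718e-02,  1.61431481e+00,  1.52304280e-05,
        1.47600295e+00, -1.19013643e-01]), 'joint_vel': array([ 0.00042954,  0.00019991, -0.00014269,  0.00122329, -0.00012567,
        0.00077795]), 'joint_efforts': array([ 6.18452559e-04, -3.93681693e+01, -3.70175707e+01, -5.59476621e-05,
        7.15182090e-03,  7.80122036e-06]), 'tool_pos': array([ 0.16890902, -0.60108643,  0.23006038]), 'tool_rot': array([-1.03305775e-03,  9.90641578e-01,  1.36485154e-01, -1.09118573e-05]), 'contact_force': array([-0.20650044,  0.92023661,  0.40652588]), 'ft_torque': array([-0.0370069 ,  0.04799483, -0.01787757]), 'gripper_width': 1.0015260332011908}
scene {'fx': 473.9366186065595, 'fy': 473.9366186065595, 'cx': 321.94299472835837, 'cy': 237.33258088081658, 'k1': -0.096087093855342, 'position': array([0.16030369, 0.70976078, 0.66629329]), 'rotation': array([ 0.11038996, -0.25653042,  0.88379857, -0.37537486])}
top {'fx': 499.82211608574545, 'fy': 499.82211608574545, 'cx': 324.2188928766711, 'cy': 240.1535313297595, 'k1': 0.012962877447752834, 'position': array([0.3697465 , 0.22477712, 0.93613675]), 'rotation': array([-0.03960799,  0.71636959, -0.69436573,  0.05569603])}
```

View pics/scene0.png

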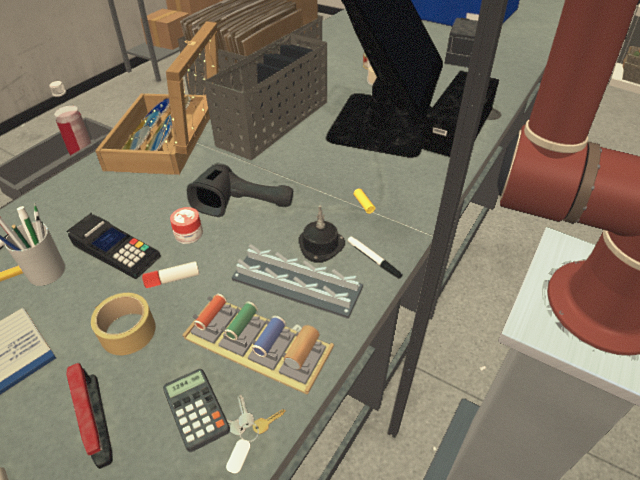

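View pics/top0.png

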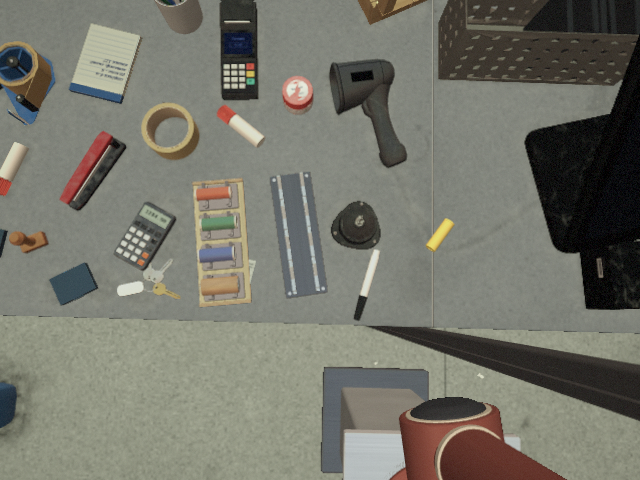

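The tray's order from the robot (bottom of the top view) is brown at (222,286), violet (217,254), green (219,223), red (213,194). The rack is right of it at (300,235), with the bell at (356,226) close to it. There is also a dark post near the counter edge, so I'll measure that as well.

```bash
cat > h.py <<'E'
import numpy as np, cv2
from scipy.spatial.transform import Rotation as R
from plant import state, eyes
def rot(q): return R.from_quat([q[1],q[2],q[3],q[0]]).as_matrix()
def und(n,uv):
    c=eyes.camera_params(n)
    p=(np.atleast_2d(uv).astype(float)-[c['cx'],c['cy']])/c['fx']
    K=np.eye(3); d=np.array([c['k1'],0,0,0,0.])
    return cv2.undistortPoints(p[:,None,:],K,d)[:,0]
def ray(n,uv):
    c=eyes.camera_params(n); s=und(n,uv)
    return np.array(c['position']), np.c_[s,np.ones(len(s))]@rot(c['rotation']).T
def plane(n,uv,z):
    p,d=ray(n,uv); return p+d*((z-p[2])/d[:,2])[:,None]
def tri(a,b):
    p,d=ray('top',a);q,e=ray('scene',b);d=d[0]/np.linalg.norm(d[0]);e=e[0]/np.linalg.norm(e[0])
    t=np.linalg.lstsq(np.c_[d,-e],q-p,rcond=None)[0]
    A=p+t[0]*d;B=q+t[1]*e
    return (A+B)/2,np.linalg.norm(A-B)
def proj(n,P):
    c=eyes.camera_params(n);X=(np.atleast_2d(P)-c['position'])@rot(c['rotation'])
    s=X[:,:2]/X[:,2:];r=(s**2).sum(1)[:,None]
    return s*(1+c['k1']*r)*c['fx']+[c['cx'],c['cy']]
E
python3 - <<'E'
from h import *
print("nadir",proj('top',[[.3697,.2248,0]]))
for n in("scene","top"):
    im=cv2.imread(f"pics/{n}0.png")
    s={'top':(slice(160,315),slice(180,380)),'scene':(slice(200,395),slice(170,420))}[n]
    k={'top':4,'scene':3}[n]
    cv2.imwrite(f"pics/{n}0z.png",cv2.resize(im[s],None,fx=k if n=='scene' else 4,fy=k if n=='scene' else 4,interpolation=cv2.INTER_CUBIC))
E
```

```text
nadir [[311.69370497 307.85061113]]
```

View pics/top0z.png

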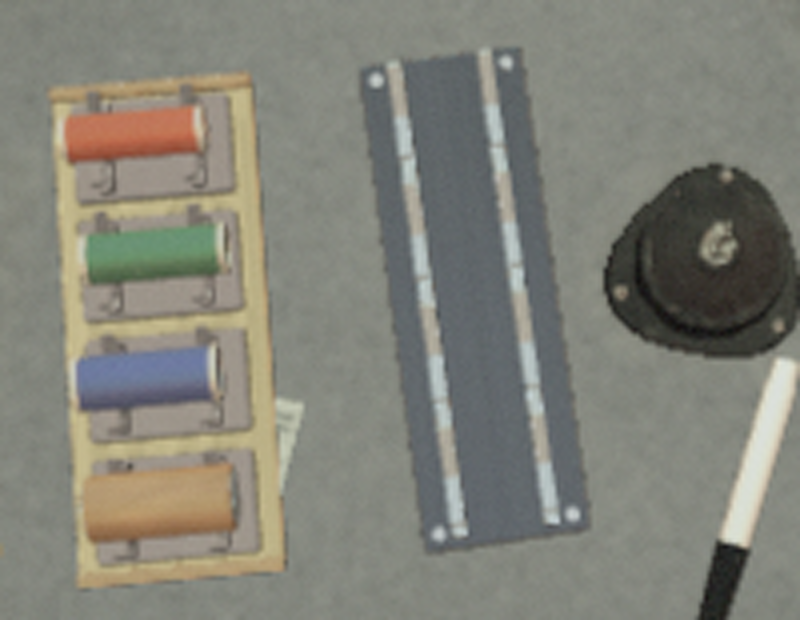

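View pics/scene0z.png

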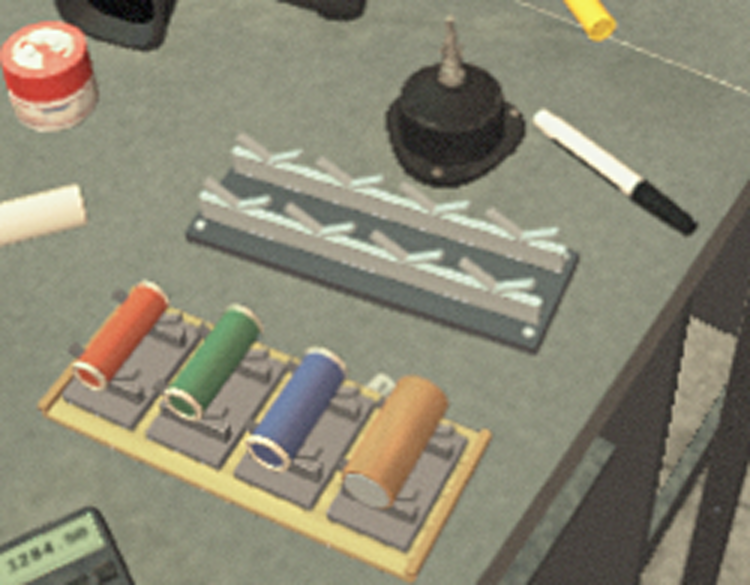

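```bash
python3 - <<'E'
from h import *
np.set_printoptions(precision=4,suppress=True)
z=lambda L:(np.array(L,float)+.5)/4-.5+[180,160]
def frame(near,far,left): pass
rk=plane('top',z([(361,72),(522,48),(590,527),(427,553)]),.010)
tr=plane('top',z([(49,88),(250,72),(286,570),(78,587)]),.013)
for n,c,(L,W) in(('rack',rk,(.232,.078)),('tray',tr,(.232,.094))):
    ctr=c.mean(0); ax=(c[0]+c[1]-c[2]-c[3])[:2]; yaw=np.arctan2(ax[1],ax[0])
    ay=(c[0]+c[3]-c[1]-c[2])[:2];
    print(n,ctr,'yaw',np.degrees(yaw),np.degrees(np.arctan2(-ay[0],ay[1])),'L',np.linalg.norm(ax)/2,'W',np.linalg.norm(ay)/2)
    xs=np.array([.084,.028,-.028,-.084]);u=ax/np.linalg.norm(ax)
    print(ctr[:2]+xs[:,None]*u)
# scene checks: rack corners near-left
zs=lambda L:(np.array(L,float)+.5)/3-.5+[170,200]
print('scene rack',plane('scene',zs([(187,235),(537,350),(578,255)]),.010), 'top order far-left, near-left?',rk)
print('scene tray',plane('scene',zs([(39,405),(411,580),(490,432)]),.013),tr)
# rolls
t=cv2.imread('pics/top0.png');hsv=cv2.cvtColor(t,cv2.COLOR_BGR2HSV)
s=cv2.cvtColor(cv2.imread('pics/scene0.png'),cv2.COLOR_BGR2HSV)
rng={'a':((4,140,80),(9,255,255),.042),'b':((50,70,50),(85,255,255),.044),'c':((105,70,60),(130,255,255),.045),'d':((10,90,90),(19,200,255),.048)}
for k,(lo,hi,h) in rng.items():
    out=[]
    for n,im,(x0,x1,y0,y1) in(('top',hsv,(185,255,175,310)),('scene',s,(180,340,285,395))):
        m=cv2.inRange(im,lo,hi);w=np.zeros_like(m);w[y0:y1,x0:x1]=m[y0:y1,x0:x1]
        cs,_=cv2.findContours(w,0,1);c=max(cs,key=cv2.contourArea);r=cv2.minAreaRect(c);out.append(r[0])
        print(k,n,np.round(r[0],1),np.round(r[1],1),cv2.contourArea(c),plane(n,r[0],h)[0])
    print('  tri',*tri(*out))
print('bell tip',tri(z([(719,240)]),zs([(450,18)])))
for zz in(0,.3,.6): print('post',zz,plane('top',[(360,330),(640,387)],zz))
c=eyes.camera_params('scene')
for zz in(0,.3,.5): print('post scene',zz,plane('scene',[(435,260),(470,120)],zz))
E
```

```text
rack [0.5064 0.2544 0.01  ] yaw 9.939444049501404 10.777155877341801 L 0.22913071470538413 W 0.07655799644245258
[[0.5891 0.2689]
 [0.534  0.2592]
 [0.4788 0.2496]
 [0.4237 0.2399]]
tray [0.4877 0.3967 0.013 ] yaw 6.938603375864389 6.569185927808436 L 0.23382597574193723 W 0.0942726245646247
[[0.5711 0.4068]
 [0.5155 0.4   ]
 [0.4599 0.3933]
 [0.4043 0.3865]]
scene rack [[0.6092 0.3152 0.01  ]
 [0.3844 0.2753 0.01  ]
 [0.399  0.2009 0.01  ]] top order far-left, near-left? [[0.612  0.3121 0.01  ]
 [0.6265 0.2362 0.01  ]
 [0.4006 0.1973 0.01  ]
 [0.3865 0.2719 0.01  ]]
scene tray [[0.5958 0.4577 0.013 ]
 [0.3649 0.4334 0.013 ]
 [0.3773 0.338  0.013 ]] [[0.5981 0.4576 0.013 ]
 [0.6093 0.364  0.013 ]
 [0.3768 0.3357 0.013 ]
 [0.3664 0.4294 0.013 ]]
a top [212.5 195.5] [ 7. 31.] 149.5 [0.5665 0.4115 0.042 ]
a scene [211.2 309.8] [11.9 32.3] 328.5 [0.5712 0.4069 0.042 ]
  tri [0.5655 0.4103 0.0495] 0.0014186607129370572
b top [205.7 223.1] [ 7.6 13. ] 33.5 [0.5151 0.4202 0.044 ]
b scene [241.9 318.4] [13.  32.9] 354.0 [0.5162 0.3939 0.044 ]
  tri [0.5052 0.4107 0.0732] 0.01156211189422437
c top [215.  251.6] [ 6.1 30.4] 145.0 [0.4641 0.4004 0.045 ]
c scene [266.4 331.4] [ 5.2 32.5] 99.5 [0.4669 0.3932 0.045 ]
  tri [0.4626 0.3982 0.0546] 0.0009366917627003123
d top [219.1 285.3] [16.4 37.3] 538.0 [0.4042 0.389  0.048 ]
d scene [302.1 345.2] [19.9 42.4] 683.5 [0.4041 0.3855 0.048 ]
  tri [0.4033 0.3879 0.052 ] 0.0016634473107040176
bell tip (array([0.5211, 0.1497, 0.1049]), np.float64(0.0028654074110893396))
post 0 [[ 0.3318  0.1343  0.    ]
 [ 0.2444 -0.3821  0.    ]]
post 0.3 [[ 0.344   0.1633  0.3   ]
 [ 0.2845 -0.1876  0.3   ]]
post 0.6 [[0.3561 0.1923 0.6   ]
 [0.3247 0.0069 0.6   ]]
post scene 0 [[ 0.3133  0.0633  0.    ]
 [ 0.4367 -0.4901  0.    ]]
post scene 0.3 [[0.2444 0.3544 0.3   ]
 [0.3123 0.0502 0.3   ]]
post scene 0.5 [[0.1985 0.5484 0.5   ]
 [0.2293 0.4103 0.5   ]]
```

```bash
python3 - <<'E'
from h import *
np.set_printoptions(precision=4,suppress=True)
p,d=ray('top',[(390,333),(640,387)]);n1=np.cross(d[0],d[1])
q,e=ray('scene',[(405,400),(483,60)]);n2=np.cross(e[0],e[1])
for zz in(-.5,0,.2,.4,.6,.8):
    A=np.array([n1[:2],n2[:2]]);b=[n1@p-n1[2]*zz,n2@q-n2[2]*zz];print(zz,np.linalg.solve(A,b))
z=lambda L:(np.array(L,float)+.5)/4-.5+[180,160]
zs=lambda L:(np.array(L,float)+.5)/3-.5+[170,200]
T=z([(136,133),(154,252),(149,376),(161,502)]);S=zs([(121,335),(213,360),(297,404),(397,440)])
cy=np.radians(6.6);c=np.array([.4872,.3978])
for k,t,s,h in zip('abcd',T,S,(.042,.044,.045,.048)):
    A=plane('top',t,h)[0][:2];B=plane('scene',s,h)[0][:2];m=(A+B)/2-c
    print(k,A,B,'tray',m@[np.cos(cy),np.sin(cy)],m@[-np.sin(cy),np.cos(cy)])
for ctr,yaw in((c,6.6),(np.array([.5053,.2561]),10.)):
    y=np.radians(yaw);print([ctr+x*np.array([np.cos(y),np.sin(y)]) for x in(-.084,-.028,.028,.084)])
E
```

```text
-0.5 [0.3104 0.0265]
0 [0.3169 0.0176]
0.2 [0.3195 0.0141]
0.4 [0.3221 0.0105]
0.6 [0.3247 0.007 ]
0.8 [0.3274 0.0034]
a [0.5715 0.4097] [0.5708 0.4103] tray 0.0847865162672079 0.0024776220165041783
b [0.5167 0.3981] [0.5162 0.3969] tray 0.029022351423477238 -0.003685290325000102
c [0.4605 0.3968] [0.4606 0.3956] tray -0.02665009543035265 0.0015061233946109336
d [0.4046 0.3877] [0.4031 0.3874] tray -0.08397998063544042 -0.0006037751081393232
[array([0.4038, 0.3881]), array([0.4594, 0.3946]), array([0.515, 0.401]), array([0.5706, 0.4075])]
[array([0.4226, 0.2415]), array([0.4777, 0.2512]), array([0.5329, 0.261 ]), array([0.588 , 0.2707])]
```

```bash
python3 - <<'E'
from h import *
im=cv2.imread('pics/scene0.png');cv2.imwrite('pics/post.png',cv2.resize(im[0:450,330:640],None,fx=1.3,fy=1.3))
E
```

```text
(no output)
```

View pics/post.png

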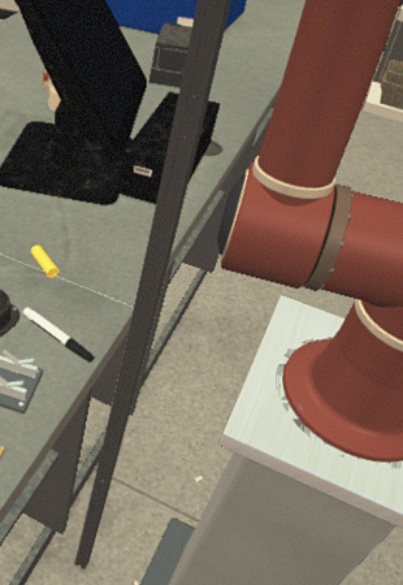

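The post is vertical, at about (0.32, 0.01), and too tall to pass over. It stands between the arm's start and the work, so I have to swing past it folded in close. I need the arm's geometry first, so I'll make a small retract-and-lift and fit the links from the readings.

>>> apply_moves([
  {"linear":[0,-0.01,-0.02],"delta_rot":[0,0,0],"fingers":255},
  {"linear":[0,-0.03,-0.04],"delta_rot":[0,0,0],"fingers":255},
  {"linear":[0,-0.05,-0.07],"delta_rot":[0,0,0],"fingers":255},
  {"linear":[0,-0.08,-0.1],"delta_rot":[0,0,0],"fingers":255},
  {"linear":[0,-0.11,-0.13],"delta_rot":[0,0,0],"fingers":255},
  {"linear":[0,-0.14,-0.16],"delta_rot":[0,0,0],"fingers":255},
  {"linear":[0,-0.16,-0.18],"delta_rot":[0,0,0],"fingers":255},
  {"linear":[0,-0.17,-0.2],"delta_rot":[0,0,0],"fingers":255},
])

```text
time: 0.9
tool_pos: [0.1227, -0.4366, 0.4327]
tool_rot: [0.001, 0.991, 0.136, -0.0]
contact_force: [0.4, -1.0, 0.2]
gripper_width: 0.001
```

```bash
python3 - <<'E'
from h import *
np.set_printoptions(precision=4,suppress=True)
s=state();print(s['time'],s['joint_pos'],s['tool_pos'],s['tool_rot'],s['contact_force'],s['gripper_width'])
E
```

```text
0.9 [-1.4611 -0.3974  1.6809 -0.      1.8567 -0.164 ] [ 0.1227 -0.4366  0.4327] [ 0.0007  0.9907  0.1364 -0.    ] [ 0.4095 -0.9674  0.1809] 0.0011765947117529498
```

>>> apply_moves([
  {"linear":[0,0,-0.02],"delta_rot":[-3,0,0],"fingers":255},
  {"linear":[0,0,-0.04],"delta_rot":[-6,0,0],"fingers":255},
  {"linear":[0,-0.01,-0.06],"delta_rot":[-9,0,0],"fingers":255},
  {"linear":[0,-0.02,-0.08],"delta_rot":[-12,0,0],"fingers":255},
  {"linear":[0,-0.03,-0.1],"delta_rot":[-15,0,0],"fingers":255},
  {"linear":[0,-0.04,-0.12],"delta_rot":[-18,0,0],"fingers":255},
  {"linear":[0,-0.05,-0.13],"delta_rot":[-20,0,0],"fingers":255},
  {"linear":[0,-0.05,-0.13],"delta_rot":[-20,0,0],"fingers":255},
])

```text
time: 1.7
tool_pos: [0.1093, -0.3888, 0.5648]
tool_rot: [0.176, 0.975, 0.134, 0.023]
contact_force: [0.8, -0.3, 0.6]
gripper_width: -0.002
```

```bash
cat >> h.py <<'E'
Q=[([-1.41598,.05334,1.61431,1.476],[.16891,-.60109,.23006]),([-1.4611,-.3974,1.6809,1.8567],[.1227,-.4366,.4327])]
E
python3 - <<'E'
from h import *
np.set_printoptions(precision=4,suppress=True)
s=state();print(s['time'],s['joint_pos'],s['tool_pos'],s['tool_rot'])
j=s['joint_pos'];D=Q+[([j[0],j[1],j[2],j[4]],list(s['tool_pos']))]
for q,p in D:
    r=p[0]*np.cos(q[0])+p[1]*np.sin(q[0]);l=-p[0]*np.sin(q[0])+p[1]*np.cos(q[0]);print(r,l,p[2])
A=[];b=[]
for q,p in D:
    r=p[0]*np.cos(q[0])+p[1]*np.sin(q[0]);a=q[1];c=a+q[2];e=c+q[3]
    A.append([1,0,np.sin(a),np.sin(c),np.sin(e)]);b.append(r)
    A.append([0,1,np.cos(a),np.cos(c),np.cos(e)]);b.append(p[2])
x,res,rk,sv=np.linalg.lstsq(np.array(A),np.array(b),rcond=None);print('a1,d1,L2,L3,Lt',x,res,rk,sv)
E
```

```text
1.7 [-1.5399 -0.671   1.6607  0.0848  1.8038 -0.2086] [ 0.1093 -0.3888  0.5648] [0.1758 0.975  0.1342 0.0234]
0.619946575039142 0.07420256260559667 0.23006
0.44740852856391095 0.0741650764732034 0.4327
0.3920147002827976 0.09723670489571185 0.5648366912569718
a1,d1,L2,L3,Lt [-0.0008  0.2393  0.3442  0.6058  0.2947] [0.] 5 [2.963  2.44   0.3656 0.3369 0.1406]
```

```bash
cat >> h.py <<'E'
D=[([-1.41598,.05334,1.61431,0,1.476,-.119],[.16891,-.60109,.23006]),([-1.4611,-.3974,1.6809,0,1.8567,-.164],[.1227,-.4366,.4327]),([-1.5399,-.671,1.6607,.0848,1.8038,-.2086],[.1093,-.3888,.5648])]
def fk(j,x,full=False):
    a1,off,d1,L2,a3,L3,Lt=x
    y=lambda t:R.from_euler('y',t).as_matrix();zr=lambda t:R.from_euler('z',t).as_matrix()
    M=zr(j[0]);p=M@[a1,off,d1];P=[p]
    M=M@y(j[1]);p=p+M@[0,0,L2];P.append(p)
    M=M@y(j[2]);p=p+M@[a3,0,L3];P.append(p)
    M=M@zr(j[3])@y(j[4]);p=p+M@[0,0,Lt];P.append(p)
    M=M@zr(j[5])
    return (P,M) if full else p
def fit(D,lam=.0):
    from scipy.optimize import least_squares
    f=lambda x:np.concatenate([fk(j,x)-p for j,p in D]+[lam*(x-[0,.074,.3,.45,0,.45,.28])])
    r=least_squares(f,[0,.074,.3,.45,0,.45,.28]);return r.x,np.abs(f(r.x)[:3*len(D)]).max(),np.linalg.svd(r.jac)[1]
E
python3 - <<'E'
from h import *
np.set_printoptions(precision=4,suppress=True)
s=state()
P,M=fk(s['joint_pos'],[0,.074,.24,.35,0,.6,.29],True);print(M.T@rot(s['tool_rot']))
print(fit(D,.0),fit(D,.01))
E
```

```text
[[ 0. -1. -0.]
 [ 1.  0.  0.]
 [-0. -0.  1.]]
(array([0.0001, 0.0742, 0.2379, 0.4246, 0.0936, 0.6097, 0.2797]), np.float64(2.006330384538013e-05), array([3.4246, 2.4413, 1.7325, 0.416 , 0.3384, 0.1515, 0.0095])) (array([0.0003, 0.0741, 0.2383, 0.4037, 0.0695, 0.6082, 0.2834]), np.float64(0.00020125788537390943), array([3.4246, 2.4413, 1.7325, 0.4161, 0.3385, 0.1518, 0.0138]))
```

```bash
cat >> h.py <<'E'
def down(psi):
    c,s=np.cos(np.radians(psi)),np.sin(np.radians(psi))
    return np.array([[-s,c,0],[c,s,0],[0,0,-1]]).T if False else np.column_stack([[-s,c,0],[c,s,0],[0,0,-1]])
def rel(pos,psi,q=None):
    s=state();M=rot(s['tool_rot']);
    l=M.T@(np.array(pos)-s['tool_pos']);w=R.from_matrix(M.T@down(psi)).as_rotvec(degrees=True)
    print('t',round(s['time'],2),'at',np.round(s['tool_pos'],4),'linear',np.round(l,4),'rot',np.round(w,2))
E
python3 - <<'E'
from h import *
a=np.radians(-74.3);rel([.16*np.cos(a),.16*np.sin(a),.72],-74.3)
E
```

```text
t 1.7 at [ 0.1093 -0.3888  0.5648] linear [-0.0004 -0.1744 -0.2305] rot [20.43  0.09 -0.03]
```

>>> apply_moves([
  {"linear":[0,-0.015,-0.02],"delta_rot":[1.5,0,0],"fingers":255},
  {"linear":[0,-0.038,-0.05],"delta_rot":[4,0,0],"fingers":255},
  {"linear":[0,-0.064,-0.085],"delta_rot":[7,0,0],"fingers":255},
  {"linear":[0,-0.09,-0.12],"delta_rot":[10,0,0],"fingers":255},
  {"linear":[0,-0.117,-0.155],"delta_rot":[13,0,0],"fingers":255},
  {"linear":[0,-0.143,-0.19],"delta_rot":[16,0,0],"fingers":255},
  {"linear":[0,-0.166,-0.22],"delta_rot":[19,0,0],"fingers":255},
  {"linear":[0,-0.174,-0.23],"delta_rot":[20.4,0,0],"fingers":255},
])

```text
time: 2.5
tool_pos: [0.0439, -0.1553, 0.7202]
tool_rot: [-0.002, 0.991, 0.136, -0.001]
contact_force: [-0.5, 0.8, -0.1]
gripper_width: -0.003
```

```bash
python3 - <<'E'
from h import *
np.set_printoptions(precision=4,suppress=True)
s=state();print(s['time'],s['joint_pos'],s['tool_pos'],s['tool_rot'],s['contact_force'])
D.append((s['joint_pos'],s['tool_pos']));x=fit(D)[0];print(fit(D));print(fk(s['joint_pos'],x,True)[0])
a=np.radians(-74.3);rel([.16*np.cos(a),.16*np.sin(a),.72],-74.3)
E
```

```text
2.5 [-1.7661 -0.7299  1.3426 -0.0065  2.5321 -0.4732] [ 0.0439 -0.1553  0.7202] [-0.0021  0.9907  0.1359 -0.0012] [-0.5388  0.8055 -0.1158]
(array([0.    , 0.0742, 0.2379, 0.4264, 0.0957, 0.6099, 0.2794]), np.float64(2.6545718640302862e-05), array([3.9062, 2.8188, 2.0003, 0.6578, 0.544 , 0.2307, 0.1148]))
[array([ 0.0728, -0.0144,  0.2379]), array([0.128 , 0.2645, 0.5557]), array([ 0.0447, -0.1564,  0.9996]), array([ 0.0439, -0.1553,  0.7202])]
t 2.5 at [ 0.0439 -0.1553  0.7202] linear [-0.0002 -0.0014  0.0002] rot [-0.26  0.11 -0.08]
```

>>> apply_moves([
  {"linear":[0.0195,-0.0012,0],"delta_rot":[0,0,-7],"fingers":255},
  {"linear":[0.0387,-0.0048,0],"delta_rot":[0,0,-14],"fingers":255},
  {"linear":[0.0573,-0.0106,0],"delta_rot":[0,0,-21],"fingers":255},
  {"linear":[0.0751,-0.0187,0],"delta_rot":[0,0,-28],"fingers":255},
  {"linear":[0.0918,-0.0289,0],"delta_rot":[0,0,-35],"fingers":255},
  {"linear":[0.1071,-0.0411,0],"delta_rot":[0,0,-42],"fingers":255},
  {"linear":[0.1208,-0.055,0],"delta_rot":[0,0,-49],"fingers":255},
  {"linear":[0.1326,-0.0705,0],"delta_rot":[0,0,-56],"fingers":255},
])

```text
time: 3.3
tool_pos: [0.1539, -0.0533, 0.7177]
tool_rot: [-0.004, 0.809, 0.588, 0.001]
contact_force: [1.0, -0.5, -0.0]
gripper_width: -0.004
```

>>> apply_moves([
  {"linear":[0.0195,-0.0012,0],"delta_rot":[0,0,-7],"fingers":255},
  {"linear":[0.0387,-0.0048,0],"delta_rot":[0,0,-14],"fingers":255},
  {"linear":[0.0573,-0.0106,0],"delta_rot":[0,0,-21],"fingers":255},
  {"linear":[0.0751,-0.0187,0],"delta_rot":[0,0,-28],"fingers":255},
  {"linear":[0.0918,-0.0289,0],"delta_rot":[0,0,-35],"fingers":255},
  {"linear":[0.1071,-0.0411,0],"delta_rot":[0,0,-42],"fingers":255},
  {"linear":[0.1208,-0.055,0],"delta_rot":[0,0,-49],"fingers":255},
  {"linear":[0.1326,-0.0705,0],"delta_rot":[0,0,-56],"fingers":255},
])

```text
time: 4.1
tool_pos: [0.1283, 0.0959, 0.7188]
tool_rot: [-0.003, 0.438, 0.899, 0.002]
contact_force: [0.7, 0.5, 0.1]
gripper_width: -0.001
```

```bash
python3 - <<'E'
from h import *
np.set_printoptions(precision=4,suppress=True)
s=state();print(s['time'],s['joint_pos'],s['tool_pos'],s['contact_force'])
a=np.radians(45);print('to radius .4 z .3')
rel([.36*np.cos(a),.36*np.sin(a),.4],45)
cv2.imwrite('pics/s1.png',eyes.grab_frame('scene')[:,:,::-1])
E
```

```text
4.1 [ 0.1465 -0.7374  1.3485  0.0123  2.5329 -0.5065] [0.1283 0.0959 0.7188] [0.6695 0.4617 0.088 ]
to radius .4 z .3
t 4.1 at [0.1283 0.0959 0.7188] linear [0.045  0.1967 0.3193] rot [ 0.1  -0.41 -7.01]
```

View pics/s1.png

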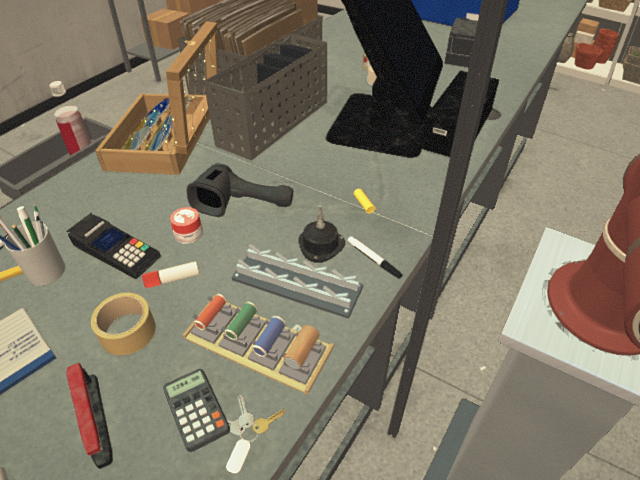

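The arm is past the post and touching nothing. Next I'll extend toward the tray above roll d.

```bash
python3 - <<'E'
from h import *
rel([.26,.235,.48],30)
E
```

```text
t 4.15 at [0.1261 0.0971 0.7196] linear [0.0225 0.1899 0.2403] rot [ 0.15 -0.42  8.6 ]
```

>>> apply_moves([
  {"linear":[0.002,0.013,0.016],"delta_rot":[0,0,0.6],"fingers":120},
  {"linear":[0.005,0.04,0.05],"delta_rot":[0,0,1.8],"fingers":120},
  {"linear":[0.008,0.067,0.085],"delta_rot":[0,0,3],"fingers":120},
  {"linear":[0.011,0.094,0.12],"delta_rot":[0,0,4.3],"fingers":120},
  {"linear":[0.014,0.122,0.155],"delta_rot":[0,0,5.5],"fingers":120},
  {"linear":[0.018,0.149,0.19],"delta_rot":[0,0,6.7],"fingers":120},
  {"linear":[0.021,0.175,0.222],"delta_rot":[0,0,7.9],"fingers":120},
  {"linear":[0.0225,0.19,0.24],"delta_rot":[0,0,8.6],"fingers":120},
])

```text
time: 4.95
tool_pos: [0.2648, 0.2314, 0.475]
tool_rot: [-0.004, 0.507, 0.862, -0.0]
contact_force: [0.3, -0.4, 0.4]
gripper_width: 0.531
```

```bash
python3 - <<'E'
from h import *
rel([.4038,.3881,.15],6.6);print(state()['gripper_width'])
E
```

```text
t 4.95 at [0.2648 0.2314 0.475 ] linear [0.0674 0.1992 0.3244] rot [-0.37 -0.33 22.41]
0.5310880287112368
```

>>> apply_moves([
  {"linear":[0.005,0.015,0.024],"delta_rot":[0,0,2],"fingers":120},
  {"linear":[0.014,0.04,0.065],"delta_rot":[0,0,5],"fingers":120},
  {"linear":[0.023,0.068,0.11],"delta_rot":[0,0,8],"fingers":120},
  {"linear":[0.032,0.096,0.156],"delta_rot":[0,0,11],"fingers":120},
  {"linear":[0.042,0.124,0.202],"delta_rot":[0,0,14],"fingers":120},
  {"linear":[0.051,0.152,0.247],"delta_rot":[0,0,17],"fingers":120},
  {"linear":[0.06,0.177,0.288],"delta_rot":[0,0,20],"fingers":120},
  {"linear":[0.0674,0.199,0.324],"delta_rot":[-0.4,-0.3,22.4],"fingers":120},
])

```text
time: 5.75
tool_pos: [0.4019, 0.3848, 0.1607]
tool_rot: [0.001, 0.666, 0.746, 0.003]
contact_force: [0.2, -0.1, -0.0]
gripper_width: 0.528
```

```bash
python3 - <<'E'
from h import *
rel([.4036,.3878,.027],6.6)
for n in('top','scene'): cv2.imwrite(f'pics/{n}2.png',eyes.grab_frame(n)[:,:,::-1])
im=cv2.imread('pics/scene2.png');cv2.imwrite('pics/scene2z.png',cv2.resize(im[200:400,170:420],None,fx=3,fy=3))
im=cv2.imread('pics/top2.png');cv2.imwrite('pics/top2z.png',cv2.resize(im[160:315,180:380],None,fx=4,fy=4))
rel([.4036,.3878,.027],6.6);print(proj('top',[state()['tool_pos']]),proj('scene',[state()['tool_pos']]))
E
```

```text
t 5.75 at [0.4019 0.3848 0.1607] linear [0.0025 0.0013 0.1337] rot [ 0.32 -0.12 -0.12]
t 5.85 at [0.3984 0.3826 0.1529] linear [0.0053 0.0069 0.1258] rot [-0.5   0.32  0.  ]
[[210.67416038 286.22405779]] [[304.2669661  302.84008184]]
```

View pics/scene2z.png

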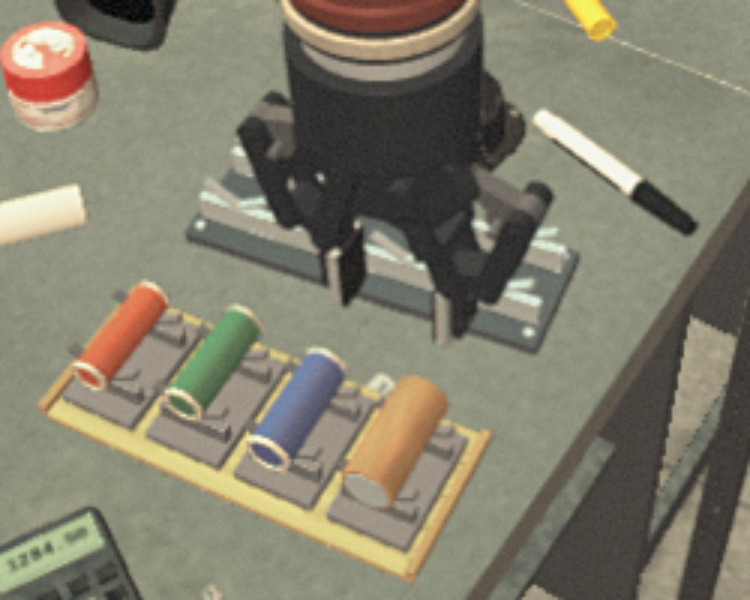

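View pics/top2z.png

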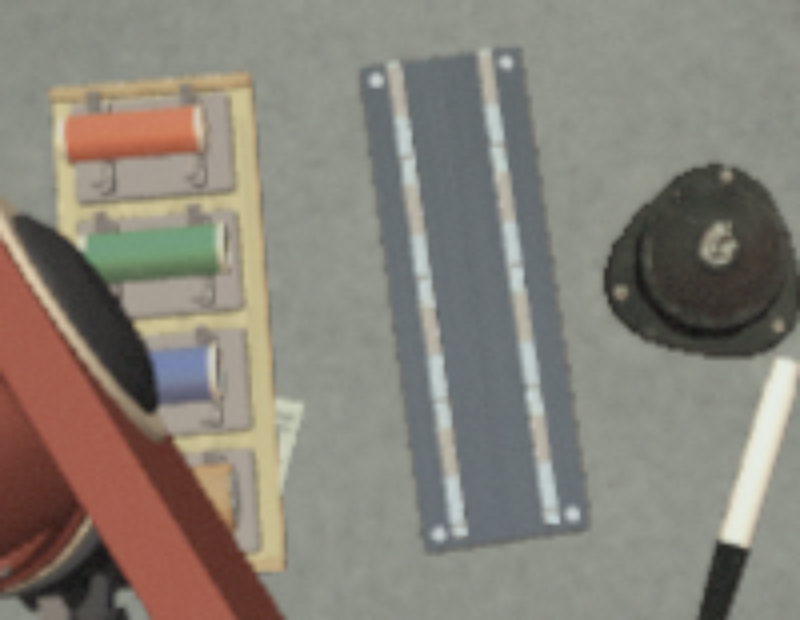

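>>> apply_moves([
  {"linear":[0.001,0.001,0.01],"delta_rot":[0,0,0],"fingers":120},
  {"linear":[0.002,0.003,0.025],"delta_rot":[0,0,0],"fingers":120},
  {"linear":[0.004,0.005,0.04],"delta_rot":[0,0,0],"fingers":120},
  {"linear":[0.005,0.006,0.05],"delta_rot":[0,0,0],"fingers":120},
  {"linear":[0.005,0.006,0.055],"delta_rot":[0,0,0],"fingers":120},
  {"linear":[0.005,0.006,0.055],"delta_rot":[0,0,0],"fingers":120},
  {"linear":[0.005,0.006,0.055],"delta_rot":[0,0,0],"fingers":120},
  {"linear":[0.005,0.006,0.055],"delta_rot":[0,0,0],"fingers":120},
])

```text
time: 6.65
tool_pos: [0.4071, 0.3911, 0.1101]
tool_rot: [0.001, 0.665, 0.747, 0.004]
contact_force: [0.1, 0.0, -0.2]
gripper_width: 0.535
```

```bash
python3 - <<'E'
from h import *
for n in(['scene']): cv2.imwrite(f'pics/{n}3.png',eyes.grab_frame(n)[:,:,::-1])
im=cv2.imread('pics/scene3.png');cv2.imwrite('pics/scene3z.png',cv2.resize(im[230:400,220:380],None,fx=4,fy=4))
rel([.4036,.3878,.027],6.6);print((proj('scene',[state()['tool_pos']])-[220,230])*4)
E
```

```text
t 6.7 at [0.407  0.3911 0.11  ] linear [-0.0032 -0.0045  0.083 ] rot [ 0.46 -0.22  0.09]
[[307.1484339  371.49376819]]
```

View pics/scene3z.png

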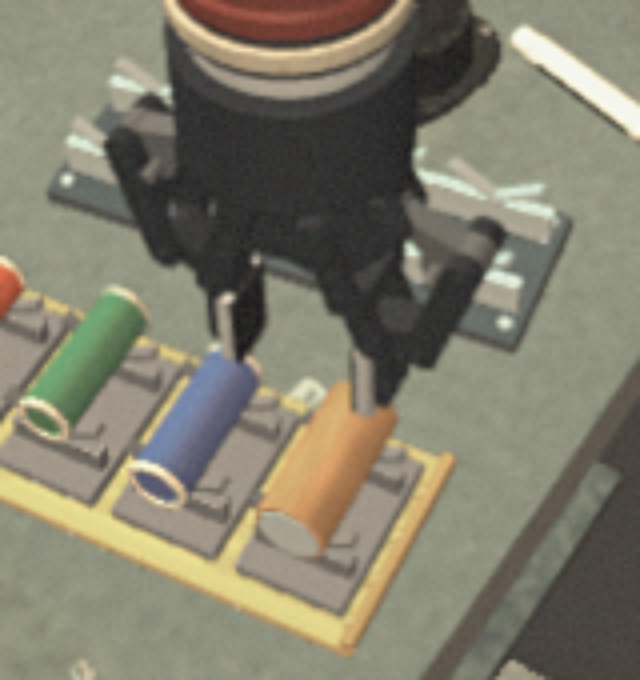

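>>> apply_moves([
  {"linear":[-0.002,-0.003,0.012],"delta_rot":[0.3,-0.2,0],"fingers":120},
  {"linear":[-0.003,-0.0045,0.03],"delta_rot":[0.5,-0.2,0],"fingers":120},
  {"linear":[-0.003,-0.0045,0.048],"delta_rot":[0.5,-0.2,0],"fingers":120},
  {"linear":[-0.003,-0.0045,0.063],"delta_rot":[0.5,-0.2,0],"fingers":120},
  {"linear":[-0.003,-0.0045,0.074],"delta_rot":[0.5,-0.2,0],"fingers":120},
  {"linear":[-0.003,-0.0045,0.081],"delta_rot":[0.5,-0.2,0],"fingers":120},
  {"linear":[-0.003,-0.0045,0.083],"delta_rot":[0.5,-0.2,0],"fingers":120},
  {"linear":[-0.003,-0.0045,0.083],"delta_rot":[0.5,-0.2,0],"fingers":120},
])

```text
time: 7.5
tool_pos: [0.4032, 0.3877, 0.0261]
tool_rot: [-0.001, 0.665, 0.747, -0.001]
contact_force: [1.0, -0.6, 0.2]
gripper_width: 0.528
```

```bash
python3 - <<'E'
from h import *
rel([.4036,.3878,.027],6.6);s=state();print(s['contact_force'],s['gripper_width'])
E
```

```text
t 7.5 at [0.4032 0.3877 0.0261] linear [ 0.      0.0004 -0.0009] rot [-0.11  0.02  0.09]
[ 1.01296311 -0.60827488  0.24556483] 0.5275499475907759
```

Now I'll close and lift.

>>> apply_moves([
  {"linear":[0,0,0],"delta_rot":[0,0,0],"fingers":160},
  {"linear":[0,0,0],"delta_rot":[0,0,0],"fingers":255},
  {"linear":[0,0,0],"delta_rot":[0,0,0],"fingers":255},
  {"linear":[0,0,0],"delta_rot":[0,0,0],"fingers":255},
  {"linear":[0,0,0],"delta_rot":[0,0,0],"fingers":255},
  {"linear":[0,0,0],"delta_rot":[0,0,0],"fingers":255},
  {"linear":[0,0,-0.005],"delta_rot":[0,0,0],"fingers":255},
  {"linear":[0,0,-0.01],"delta_rot":[0,0,0],"fingers":255},
])

```text
time: 8.3
tool_pos: [0.4022, 0.387, 0.0353]
tool_rot: [-0.001, 0.665, 0.747, -0.002]
contact_force: [-0.0, 0.1, -1.4]
gripper_width: 0.331
```

```bash
python3 - <<'E'
from h import *
rel([.4036,.3878,.137],6.6);rel([.588,.2707,.137],10);s=state();print(s['contact_force'],s['gripper_width'])
E
```

```text
t 8.3 at [0.4022 0.387  0.0353] linear [ 0.0005  0.0011 -0.1017] rot [-0.23  0.09  0.09]
t 8.3 at [0.4022 0.387  0.0353] linear [-0.1373  0.1706 -0.1022] rot [-0.23  0.08 -3.31]
[-0.03754801  0.11216719 -1.41293223] 0.33105328308646137
```

>>> apply_moves([
  {"linear":[0,0,-0.03],"delta_rot":[0,0,0],"fingers":255},
  {"linear":[0,0,-0.065],"delta_rot":[0,0,0],"fingers":255},
  {"linear":[-0.012,0.015,-0.095],"delta_rot":[0,0,-0.5],"fingers":255},
  {"linear":[-0.04,0.05,-0.1],"delta_rot":[0,0,-1],"fingers":255},
  {"linear":[-0.07,0.087,-0.102],"delta_rot":[0,0,-1.5],"fingers":255},
  {"linear":[-0.1,0.124,-0.102],"delta_rot":[0,0,-2.3],"fingers":255},
  {"linear":[-0.125,0.155,-0.102],"delta_rot":[0,0,-3],"fingers":255},
  {"linear":[-0.137,0.1705,-0.102],"delta_rot":[0,0,-3.3],"fingers":255},
])

```text
time: 9.1
tool_pos: [0.5905, 0.2691, 0.1373]
tool_rot: [-0.0, 0.644, 0.765, -0.001]
contact_force: [-0.2, 0.8, -1.6]
gripper_width: 0.33
```

>>> apply_moves([
  {"linear":[0,0,0.005],"delta_rot":[0,0,0],"fingers":255},
  {"linear":[0,0,0.015],"delta_rot":[0,0,0],"fingers":255},
  {"linear":[0,0,0.03],"delta_rot":[0,0,0],"fingers":255},
  {"linear":[0,0,0.04],"delta_rot":[0,0,0],"fingers":255},
  {"linear":[0,0,0.045],"delta_rot":[0,0,0],"fingers":255},
  {"linear":[0,0,0.045],"delta_rot":[0,0,0],"fingers":255},
  {"linear":[0,0,0.045],"delta_rot":[0,0,0],"fingers":255},
  {"linear":[0,0,0.045],"delta_rot":[0,0,0],"fingers":255},
])

```text
time: 9.9
tool_pos: [0.589, 0.2717, 0.0937]
tool_rot: [-0.0, 0.643, 0.766, -0.0]
contact_force: [0.1, -0.9, -1.8]
gripper_width: 0.328
```

```bash
python3 - <<'E'
from h import *
for n in('scene','top'): cv2.imwrite(f'pics/{n}4.png',eyes.grab_frame(n)[:,:,::-1])
im=cv2.imread('pics/scene4.png');cv2.imwrite('pics/scene4z.png',cv2.resize(im[200:360,200:400],None,fx=4,fy=4))
im=cv2.imread('pics/top4.png');cv2.imwrite('pics/top4z.png',cv2.resize(im[140:315,180:380],None,fx=3,fy=3))
rel([.588,.2707,.0265],10);print((proj('scene',[state()['tool_pos']+[0,0,.019]])-[200,200])*4)
E
```

```text
t 10.0 at [0.589  0.2716 0.0937] linear [-0.0007 -0.0011  0.0672] rot [-0.03  0.   -0.01]
[[197.15601517 109.5335654 ]]
```

View pics/scene4z.png

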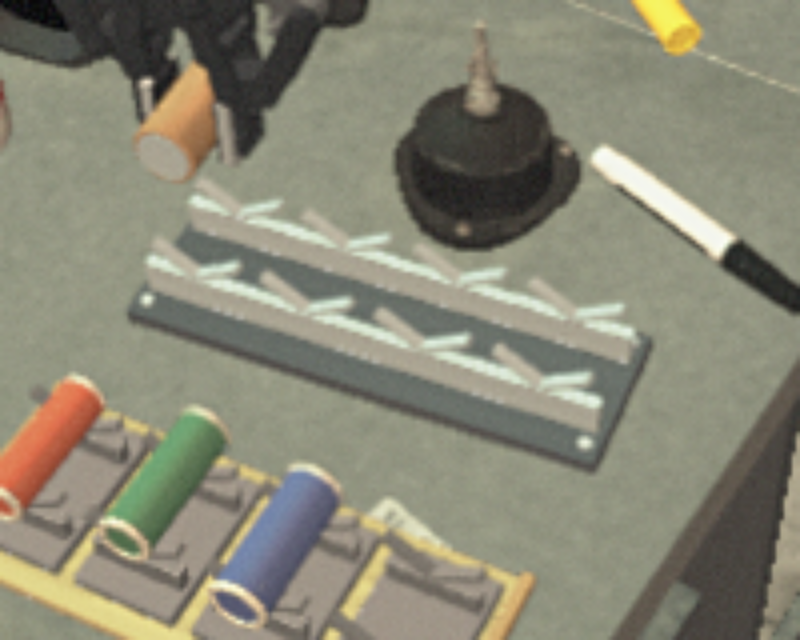

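View pics/top4z.png

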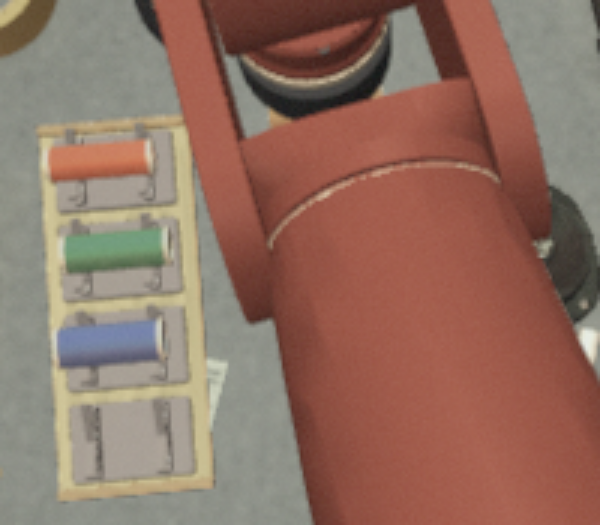

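```bash
python3 - <<'E'
from h import *
np.set_printoptions(precision=4,suppress=True)
f=lambda L:(np.array(L,float)+.5)/4-.5+[200,200]
A=plane('scene',f([(200,275),(312,308),(425,346),(543,384)]),.030);B=plane('scene',f([(240,215),(350,247),(460,281),(575,318)]),.030)
print((A+B)/2,np.linalg.norm(A-B,axis=1))
E
```

```text
[[0.5874 0.2721 0.03  ]
 [0.5322 0.261  0.03  ]
 [0.4776 0.252  0.03  ]
 [0.4227 0.2429 0.03  ]] [0.0407 0.0402 0.0411 0.0403]
```

>>> apply_moves([
  {"linear":[-0.0005,-0.001,0.01],"delta_rot":[0,0,0],"fingers":255},
  {"linear":[-0.0005,-0.001,0.025],"delta_rot":[0,0,0],"fingers":255},
  {"linear":[-0.0005,-0.001,0.04],"delta_rot":[0,0,0],"fingers":255},
  {"linear":[-0.0005,-0.001,0.05],"delta_rot":[0,0,0],"fingers":255},
  {"linear":[-0.0005,-0.001,0.057],"delta_rot":[0,0,0],"fingers":255},
  {"linear":[-0.0005,-0.001,0.061],"delta_rot":[0,0,0],"fingers":255},
  {"linear":[-0.0005,-0.001,0.0645],"delta_rot":[0,0,0],"fingers":255},
  {"linear":[-0.0005,-0.001,0.0665],"delta_rot":[0,0,0],"fingers":255},
])

```text
time: 10.8
tool_pos: [0.5886, 0.271, 0.0275]
tool_rot: [0.0, 0.643, 0.766, 0.0]
contact_force: [-0.3, -0.4, 4.3]
gripper_width: 0.329
```

```bash
python3 - <<'E'
from h import *
rel([.588,.2707,.0265],10);print(state()['contact_force'])
E
```

```text
t 10.8 at [0.5886 0.271  0.0275] linear [-0.0002 -0.0006  0.001 ] rot [ 0.02 -0.   -0.01]
[-0.32958649 -0.42274766  4.29225246]
```

>>> apply_moves([
  {"linear":[0,0,0],"delta_rot":[0,0,0],"fingers":130},
  {"linear":[0,0,0],"delta_rot":[0,0,0],"fingers":120},
  {"linear":[0,0,0],"delta_rot":[0,0,0],"fingers":120},
  {"linear":[0,0,0],"delta_rot":[0,0,0],"fingers":120},
  {"linear":[0,0,-0.015],"delta_rot":[0,0,0],"fingers":120},
  {"linear":[0,0,-0.045],"delta_rot":[0,0,0],"fingers":120},
  {"linear":[0,0,-0.085],"delta_rot":[0,0,0],"fingers":120},
  {"linear":[0,0,-0.1],"delta_rot":[0,0,0],"fingers":120},
])

```text
time: 11.6
tool_pos: [0.5903, 0.2717, 0.1326]
tool_rot: [0.002, 0.643, 0.766, 0.003]
contact_force: [0.2, -0.1, 0.7]
gripper_width: 0.532
```

```bash
python3 - <<'E'
from h import *
rel([.4600,.3952,.11],6.6);print(state()['contact_force'],state()['gripper_width'])
E
```

```text
t 11.6 at [0.5903 0.2717 0.1326] linear [ 0.1442 -0.107   0.022 ] rot [ 0.36 -0.07  3.39]
[ 0.20541093 -0.088009    0.68486068] 0.53158244357743
```

>>> apply_moves([
  {"linear":[0.011,-0.008,0],"delta_rot":[0,0,0.2],"fingers":130},
  {"linear":[0.036,-0.027,0],"delta_rot":[0,0,0.8],"fingers":130},
  {"linear":[0.065,-0.048,0],"delta_rot":[0,0,1.5],"fingers":130},
  {"linear":[0.094,-0.07,0.003],"delta_rot":[0.2,0,2.2],"fingers":130},
  {"linear":[0.119,-0.088,0.01],"delta_rot":[0.3,0,2.8],"fingers":130},
  {"linear":[0.136,-0.101,0.018],"delta_rot":[0.3,0,3.2],"fingers":130},
  {"linear":[0.144,-0.107,0.022],"delta_rot":[0.3,0,3.4],"fingers":130},
  {"linear":[0.144,-0.107,0.022],"delta_rot":[0.3,0,3.4],"fingers":130},
])

```text
time: 12.4
tool_pos: [0.4548, 0.3941, 0.1021]
tool_rot: [-0.003, 0.665, 0.747, -0.005]
contact_force: [0.2, 0.1, 0.6]
gripper_width: 0.491
```

```bash
python3 - <<'E'
from h import *
for n in(['scene']): cv2.imwrite(f'pics/{n}5.png',eyes.grab_frame(n)[:,:,::-1])
im=cv2.imread('pics/scene5.png');cv2.imwrite('pics/scene5z.png',cv2.resize(im[220:390,180:380],None,fx=4,fy=4))
rel([.4600,.3952,.0235],6.6);print(state()['contact_force'],state()['gripper_width'])
E
```

```text
t 12.45 at [0.4562 0.3937 0.1031] linear [0.0012 0.0047 0.0796] rot [-0.52  0.11  0.05]
[ 0.73703321 -0.49647133  1.10359086] 0.491040995329776
```

View pics/scene5z.png

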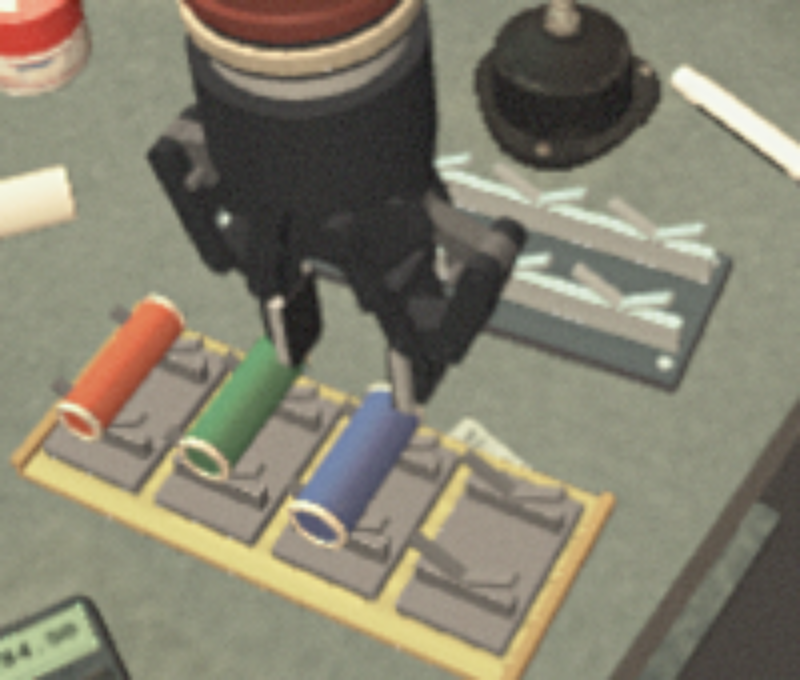

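>>> apply_moves([
  {"linear":[0.001,0.002,0.005],"delta_rot":[0,0,0],"fingers":130},
  {"linear":[0.001,0.0035,0.015],"delta_rot":[-0.3,0,0],"fingers":130},
  {"linear":[0.001,0.0035,0.03],"delta_rot":[-0.3,0,0],"fingers":130},
  {"linear":[0.001,0.0035,0.045],"delta_rot":[-0.3,0,0],"fingers":130},
  {"linear":[0.001,0.0035,0.058],"delta_rot":[-0.3,0,0],"fingers":130},
  {"linear":[0.001,0.0035,0.068],"delta_rot":[-0.3,0,0],"fingers":130},
  {"linear":[0.001,0.0035,0.074],"delta_rot":[-0.3,0,0],"fingers":130},
  {"linear":[0.001,0.0035,0.076],"delta_rot":[-0.3,0,0],"fingers":130},
])

```text
time: 13.25
tool_pos: [0.4596, 0.395, 0.0273]
tool_rot: [-0.001, 0.665, 0.747, -0.002]
contact_force: [-0.0, 0.5, 0.3]
gripper_width: 0.489
```

```bash
python3 - <<'E'
from h import *
rel([.4600,.3952,.0235],6.6);print(state()['contact_force'],state()['gripper_width'])
E
```

```text
t 13.25 at [0.4596 0.395  0.0273] linear [0.0001 0.0004 0.0038] rot [-0.19  0.07 -0.01]
[-0.04761234  0.53363585  0.34523995] 0.4889600935228532
```

>>> apply_moves([
  {"linear":[0,0,0.003],"delta_rot":[0,0,0],"fingers":130},
  {"linear":[0,0,0.0035],"delta_rot":[0,0,0],"fingers":160},
  {"linear":[0,0,0.0035],"delta_rot":[0,0,0],"fingers":255},
  {"linear":[0,0,0.0035],"delta_rot":[0,0,0],"fingers":255},
  {"linear":[0,0,0.0035],"delta_rot":[0,0,0],"fingers":255},
  {"linear":[0,0,0.0035],"delta_rot":[0,0,0],"fingers":255},
  {"linear":[0,0,0.0035],"delta_rot":[0,0,0],"fingers":255},
  {"linear":[0,0,0.0035],"delta_rot":[0,0,0],"fingers":255},
])

```text
time: 14.05
tool_pos: [0.4594, 0.3955, 0.0256]
tool_rot: [-0.001, 0.665, 0.747, -0.001]
contact_force: [-5.3, -1.5, 4.0]
gripper_width: 0.271
```

```bash
python3 - <<'E'
from h import *
rel([.5327,.2608,.13],10);s=state();print(s['contact_force'],s['gripper_width'])
E
```

```text
t 14.05 at [0.4594 0.3955 0.0256] linear [-0.1423  0.057  -0.1045] rot [-0.19  0.01 -3.41]
[-5.28110908 -1.47413521  4.00989665] 0.2709808795857581
```

>>> apply_moves([
  {"linear":[0,0,-0.025],"delta_rot":[0,0,0],"fingers":255},
  {"linear":[0,0,-0.065],"delta_rot":[0,0,0],"fingers":255},
  {"linear":[-0.012,0.005,-0.095],"delta_rot":[0,0,-0.5],"fingers":255},
  {"linear":[-0.04,0.016,-0.103],"delta_rot":[0,0,-1],"fingers":255},
  {"linear":[-0.075,0.03,-0.103],"delta_rot":[0,0,-1.8],"fingers":255},
  {"linear":[-0.11,0.044,-0.103],"delta_rot":[0,0,-2.6],"fingers":255},
  {"linear":[-0.133,0.053,-0.103],"delta_rot":[0,0,-3.2],"fingers":255},
  {"linear":[-0.142,0.057,-0.103],"delta_rot":[0,0,-3.4],"fingers":255},
])

```text
time: 14.85
tool_pos: [0.5343, 0.2588, 0.1278]
tool_rot: [0.0, 0.644, 0.765, -0.001]
contact_force: [-0.1, 0.2, -1.8]
gripper_width: 0.275
```

>>> apply_moves([
  {"linear":[0,0,0.005],"delta_rot":[0,0,0],"fingers":255},
  {"linear":[0,0,0.015],"delta_rot":[0,0,0],"fingers":255},
  {"linear":[0,0,0.028],"delta_rot":[0,0,0],"fingers":255},
  {"linear":[0,0,0.037],"delta_rot":[0,0,0],"fingers":255},
  {"linear":[0,0,0.04],"delta_rot":[0,0,0],"fingers":255},
  {"linear":[0,0,0.04],"delta_rot":[0,0,0],"fingers":255},
  {"linear":[0,0,0.04],"delta_rot":[0,0,0],"fingers":255},
  {"linear":[0,0,0.04],"delta_rot":[0,0,0],"fingers":255},
])

```text
time: 15.65
tool_pos: [0.5336, 0.2611, 0.0886]
tool_rot: [-0.0, 0.643, 0.766, -0.0]
contact_force: [-0.1, 0.1, -0.8]
gripper_width: 0.273
```

```bash
python3 - <<'E'
from h import *
for n in(['scene']): cv2.imwrite(f'pics/{n}6.png',eyes.grab_frame(n)[:,:,::-1])
im=cv2.imread('pics/scene6.png');cv2.imwrite('pics/scene6z.png',cv2.resize(im[200:360,200:400],None,fx=4,fy=4))
rel([.5327,.2608,.0265],10);s=state();print(s['contact_force'],s['gripper_width'])
t=s['tool_pos']+[0,0,.021];u=np.array([-.1736,.9848,0])*.032;print((proj('scene',[t,t+u])-[200,200])*4)
E
```

```text
t 15.7 at [0.5336 0.2611 0.0887] linear [-0.0001 -0.0009  0.0622] rot [-0.04  0.01 -0.01]
[-0.36847174  0.25843642 -1.30899823] 0.2751470427463716
[[315.60817072 147.70121791]
 [281.42229314 197.40434547]]
```

View pics/scene6z.png

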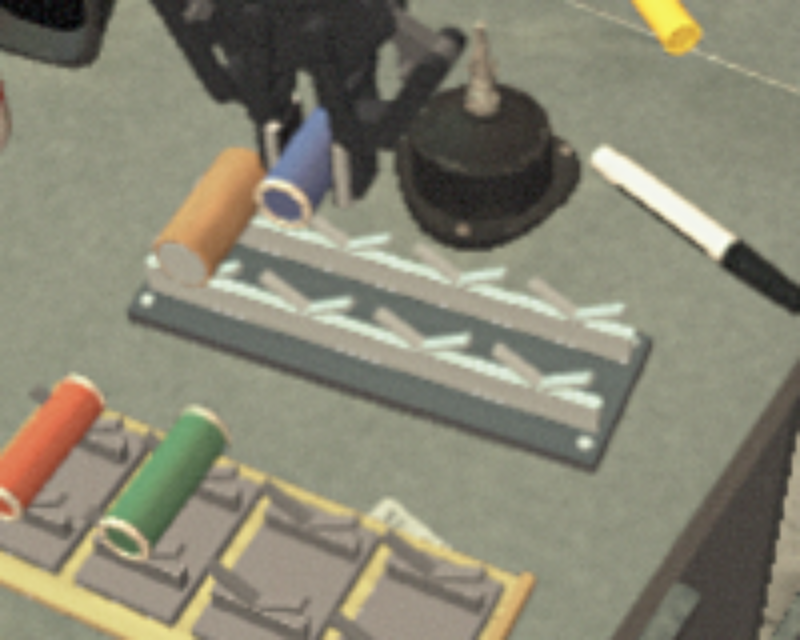

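>>> apply_moves([
  {"linear":[0,-0.001,0.01],"delta_rot":[0,0,0],"fingers":255},
  {"linear":[0,-0.001,0.025],"delta_rot":[0,0,0],"fingers":255},
  {"linear":[0,-0.001,0.038],"delta_rot":[0,0,0],"fingers":255},
  {"linear":[0,-0.001,0.047],"delta_rot":[0,0,0],"fingers":255},
  {"linear":[0,-0.001,0.053],"delta_rot":[0,0,0],"fingers":255},
  {"linear":[0,-0.001,0.057],"delta_rot":[0,0,0],"fingers":255},
  {"linear":[0,-0.001,0.061],"delta_rot":[0,0,0],"fingers":255},
  {"linear":[0,-0.001,0.0635],"delta_rot":[0,0,0],"fingers":255},
])

```text
time: 16.5
tool_pos: [0.5334, 0.261, 0.0259]
tool_rot: [0.0, 0.643, 0.766, 0.0]
contact_force: [0.5, -0.6, 8.6]
gripper_width: 0.277
```

```bash
python3 - <<'E'
from h import *
rel([.5327,.2608,.0255],10);print(state()['contact_force'])
E
```

```text
t 16.5 at [0.5334 0.261  0.0259] linear [-0.0001 -0.0008  0.0004] rot [ 0.05  0.01 -0.01]
[ 0.47491023 -0.56778589  8.6368564 ]
```

>>> apply_moves([
  {"linear":[0,0,-0.001],"delta_rot":[0,0,0],"fingers":140},
  {"linear":[0,0,-0.001],"delta_rot":[0,0,0],"fingers":130},
  {"linear":[0,0,-0.001],"delta_rot":[0,0,0],"fingers":130},
  {"linear":[0,0,-0.001],"delta_rot":[0,0,0],"fingers":130},
  {"linear":[0,0,-0.015],"delta_rot":[0,0,0],"fingers":130},
  {"linear":[0,0,-0.045],"delta_rot":[0,0,0],"fingers":130},
  {"linear":[0,0,-0.08],"delta_rot":[0,0,0],"fingers":130},
  {"linear":[0,0,-0.09],"delta_rot":[0,0,0],"fingers":130},
])

```text
time: 17.3
tool_pos: [0.535, 0.2617, 0.1203]
tool_rot: [0.002, 0.643, 0.766, 0.003]
contact_force: [0.6, 0.4, 0.4]
gripper_width: 0.493
```

```bash
python3 - <<'E'
from h import *
rel([.5158,.3988,.1],6.6);print(state()['contact_force'],state()['gripper_width'])
E
```

```text
t 17.3 at [0.535  0.2617 0.1203] linear [0.1383 0.0048 0.0204] rot [ 0.37 -0.07  3.39]
[0.6202571  0.38212692 0.44545804] 0.4934649212937481
```

>>> apply_moves([
  {"linear":[0.01,0,0],"delta_rot":[0,0,0.2],"fingers":135},
  {"linear":[0.034,0.001,0],"delta_rot":[0,0,0.8],"fingers":135},
  {"linear":[0.064,0.002,0],"delta_rot":[0,0,1.6],"fingers":135},
  {"linear":[0.094,0.003,0.003],"delta_rot":[0,0,2.3],"fingers":135},
  {"linear":[0.118,0.004,0.01],"delta_rot":[0,0,2.9],"fingers":135},
  {"linear":[0.134,0.005,0.015],"delta_rot":[0,0,3.3],"fingers":135},
  {"linear":[0.139,0.005,0.017],"delta_rot":[0,0,3.4],"fingers":135},
  {"linear":[0.139,0.005,0.017],"delta_rot":[0,0,3.4],"fingers":135},
])

```text
time: 18.1
tool_pos: [0.512, 0.3984, 0.0958]
tool_rot: [-0.001, 0.665, 0.747, -0.002]
contact_force: [0.5, -0.2, -0.6]
gripper_width: 0.471
```

```bash
python3 - <<'E'
from h import *
for n in(['scene']): cv2.imwrite(f'pics/{n}7.png',eyes.grab_frame(n)[:,:,::-1])
im=cv2.imread('pics/scene7.png');cv2.imwrite('pics/scene7z.png',cv2.resize(im[220:390,180:380],None,fx=4,fy=4))
rel([.5158,.3988,.0245],6.6);print(state()['contact_force'],state()['gripper_width'])
E
```

```text
t 18.15 at [0.5126 0.3979 0.0965] linear [0.0006 0.0035 0.072 ] rot [-0.19  0.09 -0.  ]
[-0.74074043  0.50337833  0.61126158] 0.46834193529476026
```

View pics/scene7z.png

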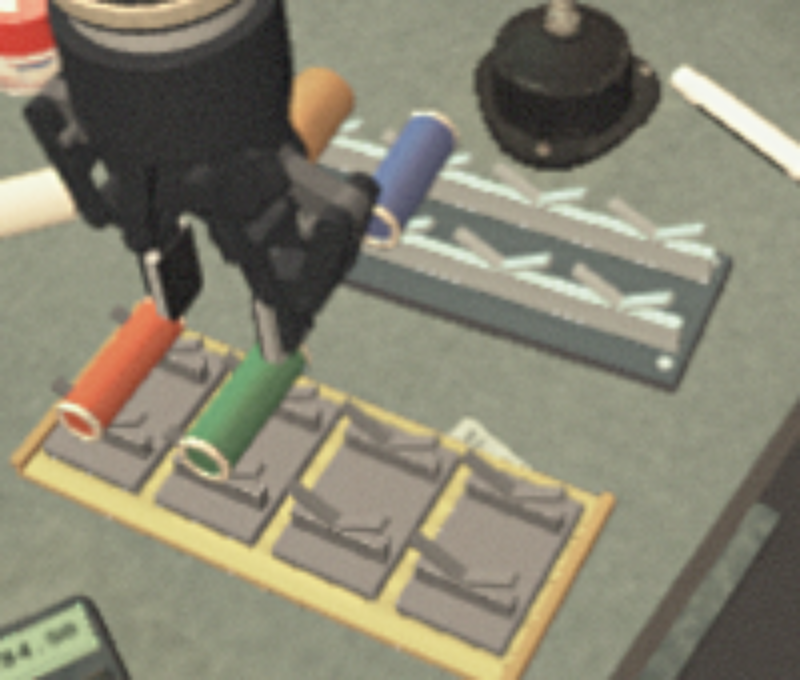

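Rolls d and c sit level in the two far notches. Now I'll descend on b.

>>> apply_moves([
  {"linear":[0.0005,0.002,0.005],"delta_rot":[0,0,0],"fingers":135},
  {"linear":[0.0005,0.003,0.015],"delta_rot":[0,0,0],"fingers":135},
  {"linear":[0.0005,0.003,0.03],"delta_rot":[0,0,0],"fingers":135},
  {"linear":[0.0005,0.003,0.045],"delta_rot":[0,0,0],"fingers":135},
  {"linear":[0.0005,0.003,0.057],"delta_rot":[0,0,0],"fingers":135},
  {"linear":[0.0005,0.003,0.066],"delta_rot":[0,0,0],"fingers":135},
  {"linear":[0.0005,0.003,0.07],"delta_rot":[0,0,0],"fingers":135},
  {"linear":[0.0005,0.003,0.071],"delta_rot":[0,0,0],"fingers":135},
])

```text
time: 18.95
tool_pos: [0.5154, 0.3991, 0.0255]
tool_rot: [-0.001, 0.665, 0.747, -0.001]
contact_force: [0.1, 0.9, 0.3]
gripper_width: 0.473
```

```bash
python3 - <<'E'
from h import *
rel([.5158,.3988,.0245],6.6);print(state()['contact_force'],state()['gripper_width'])
E
```

```text
t 18.95 at [0.5154 0.3991 0.0255] linear [-0.0003  0.0004  0.001 ] rot [-0.17  0.06 -0.01]
[0.13731713 0.85002562 0.27931399] 0.47319362268142207
```

>>> apply_moves([
  {"linear":[0,0,0.001],"delta_rot":[0,0,0],"fingers":160},
  {"linear":[0,0,0.001],"delta_rot":[0,0,0],"fingers":180},
  {"linear":[0,0,0.001],"delta_rot":[0,0,0],"fingers":255},
  {"linear":[0,0,0.001],"delta_rot":[0,0,0],"fingers":255},
  {"linear":[0,0,0.001],"delta_rot":[0,0,0],"fingers":255},
  {"linear":[0,0,0.001],"delta_rot":[0,0,0],"fingers":255},
  {"linear":[0,0,0.001],"delta_rot":[0,0,0],"fingers":255},
  {"linear":[0,0,0.001],"delta_rot":[0,0,0],"fingers":255},
])

```text
time: 19.75
tool_pos: [0.5154, 0.3995, 0.0264]
tool_rot: [-0.001, 0.665, 0.747, -0.001]
contact_force: [-4.2, -0.8, 5.2]
gripper_width: 0.25
```

```bash
python3 - <<'E'
from h import *
rel([.4775,.2525,.13],10);s=state();print(s['contact_force'],s['gripper_width'])
E
```

```text
t 19.75 at [0.5154 0.3995 0.0264] linear [-0.1417 -0.0548 -0.1034] rot [-0.15  0.   -3.41]
[-4.20269214 -0.78621451  5.23018751] 0.2501933982104229
```

>>> apply_moves([
  {"linear":[0,0,-0.025],"delta_rot":[0,0,0],"fingers":255},
  {"linear":[0,0,-0.065],"delta_rot":[0,0,0],"fingers":255},
  {"linear":[-0.012,-0.005,-0.095],"delta_rot":[0,0,-0.5],"fingers":255},
  {"linear":[-0.04,-0.015,-0.103],"delta_rot":[0,0,-1],"fingers":255},
  {"linear":[-0.075,-0.029,-0.103],"delta_rot":[0,0,-1.8],"fingers":255},
  {"linear":[-0.11,-0.042,-0.103],"delta_rot":[0,0,-2.6],"fingers":255},
  {"linear":[-0.133,-0.051,-0.103],"delta_rot":[0,0,-3.2],"fingers":255},
  {"linear":[-0.142,-0.055,-0.103],"delta_rot":[0,0,-3.4],"fingers":255},
])

```text
time: 20.55
tool_pos: [0.4771, 0.25, 0.1281]
tool_rot: [-0.0, 0.643, 0.765, -0.001]
contact_force: [-0.0, -0.5, -1.9]
gripper_width: 0.249
```

>>> apply_moves([
  {"linear":[0,0,0.005],"delta_rot":[0,0,0],"fingers":255},
  {"linear":[0,0,0.015],"delta_rot":[0,0,0],"fingers":255},
  {"linear":[0,0,0.028],"delta_rot":[0,0,0],"fingers":255},
  {"linear":[0,0,0.037],"delta_rot":[0,0,0],"fingers":255},
  {"linear":[0,0,0.04],"delta_rot":[0,0,0],"fingers":255},
  {"linear":[0,0,0.04],"delta_rot":[0,0,0],"fingers":255},
  {"linear":[0,0,0.04],"delta_rot":[0,0,0],"fingers":255},
  {"linear":[0,0,0.04],"delta_rot":[0,0,0],"fingers":255},
])

```text
time: 21.35
tool_pos: [0.478, 0.2522, 0.0892]
tool_rot: [-0.0, 0.643, 0.766, -0.0]
contact_force: [0.4, -0.7, -0.7]
gripper_width: 0.248
```

```bash
python3 - <<'E'
from h import *
for n in(['scene']): cv2.imwrite(f'pics/{n}8.png',eyes.grab_frame(n)[:,:,::-1])
im=cv2.imread('pics/scene8.png');cv2.imwrite('pics/scene8z.png',cv2.resize(im[200:360,200:400],None,fx=4,fy=4))
rel([.4775,.2525,.026],10);s=state();print(s['contact_force'],s['gripper_width'])
t=s['tool_pos']+[0,0,.018];u=np.array([-.1736,.9848,0])*.032;print((proj('scene',[t,t+u])-[200,200])*4)
E
```

```text
t 21.4 at [0.478  0.2521 0.0892] linear [ 0.0005 -0.0004  0.0632] rot [-0.04  0.01 -0.01]
[ 0.44786098  0.17311456 -1.4383697 ] 0.25222511267536424
[[436.66085772 188.85482111]
 [405.10695226 240.65961171]]
```

View pics/scene8z.png

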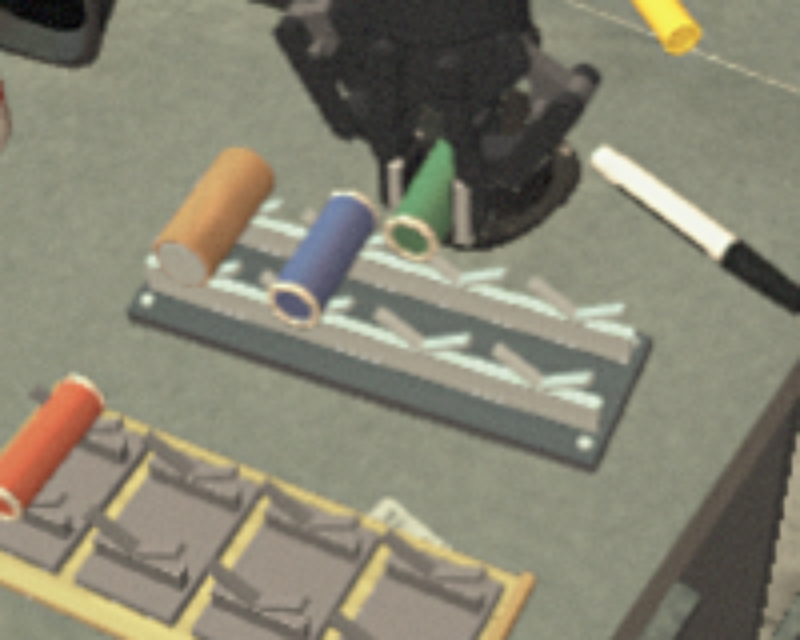

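>>> apply_moves([
  {"linear":[0,0,0.01],"delta_rot":[0,0,0],"fingers":255},
  {"linear":[0,0,0.025],"delta_rot":[0,0,0],"fingers":255},
  {"linear":[0,0,0.038],"delta_rot":[0,0,0],"fingers":255},
  {"linear":[0,0,0.047],"delta_rot":[0,0,0],"fingers":255},
  {"linear":[0,0,0.053],"delta_rot":[0,0,0],"fingers":255},
  {"linear":[0,0,0.057],"delta_rot":[0,0,0],"fingers":255},
  {"linear":[0,0,0.061],"delta_rot":[0,0,0],"fingers":255},
  {"linear":[0,0,0.0635],"delta_rot":[0,0,0],"fingers":255},
])

```text
time: 22.2
tool_pos: [0.4787, 0.2522, 0.0263]
tool_rot: [0.0, 0.643, 0.766, 0.0]
contact_force: [-2.1, -1.4, 10.2]
gripper_width: 0.251
```

```bash
python3 - <<'E'
from h import *
rel([.4775,.2525,.026],10);print(state()['contact_force'])
E
```

```text
t 22.2 at [0.4787 0.2522 0.0263] linear [ 0.0005 -0.0011  0.0003] rot [ 0.02  0.01 -0.01]
[-2.08337973 -1.42656293 10.16037525]
```

>>> apply_moves([
  {"linear":[0,0,-0.001],"delta_rot":[0,0,0],"fingers":145},
  {"linear":[0,0,-0.001],"delta_rot":[0,0,0],"fingers":135},
  {"linear":[0,0,-0.001],"delta_rot":[0,0,0],"fingers":135},
  {"linear":[0,0,-0.001],"delta_rot":[0,0,0],"fingers":135},
  {"linear":[0,0,-0.015],"delta_rot":[0,0,0],"fingers":135},
  {"linear":[0,0,-0.045],"delta_rot":[0,0,0],"fingers":135},
  {"linear":[0,0,-0.08],"delta_rot":[0,0,0],"fingers":135},
  {"linear":[0,0,-0.09],"delta_rot":[0,0,0],"fingers":135},
])

```text
time: 23.0
tool_pos: [0.4803, 0.253, 0.1206]
tool_rot: [0.002, 0.643, 0.766, 0.003]
contact_force: [1.1, 0.1, 0.4]
gripper_width: 0.467
```

```bash
python3 - <<'E'
from h import *
rel([.571,.409,.1],6.6);print(state()['contact_force'],state()['gripper_width'])
E
```

```text
t 23.0 at [0.4803 0.253  0.1206] linear [0.1379 0.1163 0.0215] rot [ 0.36 -0.07  3.39]
[1.05124457 0.09356298 0.40958184] 0.467398838652186
```

>>> apply_moves([
  {"linear":[0.01,0.008,0],"delta_rot":[0,0,0.2],"fingers":140},
  {"linear":[0.034,0.029,0],"delta_rot":[0,0,0.8],"fingers":140},
  {"linear":[0.064,0.054,0],"delta_rot":[0,0,1.6],"fingers":140},
  {"linear":[0.094,0.079,0.003],"delta_rot":[0,0,2.3],"fingers":140},
  {"linear":[0.118,0.1,0.01],"delta_rot":[0,0,2.9],"fingers":140},
  {"linear":[0.134,0.114,0.015],"delta_rot":[0,0,3.3],"fingers":140},
  {"linear":[0.139,0.118,0.017],"delta_rot":[0,0,3.4],"fingers":140},
  {"linear":[0.139,0.118,0.017],"delta_rot":[0,0,3.4],"fingers":140},
])

```text
time: 23.8
tool_pos: [0.5687, 0.4096, 0.0952]
tool_rot: [-0.001, 0.665, 0.747, -0.003]
contact_force: [-1.0, -0.7, -0.0]
gripper_width: 0.448
```

```bash
python3 - <<'E'
from h import *
for n in(['scene']): cv2.imwrite(f'pics/{n}9.png',eyes.grab_frame(n)[:,:,::-1])
im=cv2.imread('pics/scene9.png');cv2.imwrite('pics/scene9z.png',cv2.resize(im[220:390,180:380],None,fx=4,fy=4))
rel([.571,.409,.0235],6.6);print(state()['contact_force'],state()['gripper_width'])
E
```

```text
t 23.85 at [0.5687 0.4089 0.0959] linear [-0.0001  0.0026  0.0724] rot [-0.27  0.1   0.01]
[-0.21751306  0.66849288  0.10429716] 0.4538008660514742
```

View pics/scene9z.png

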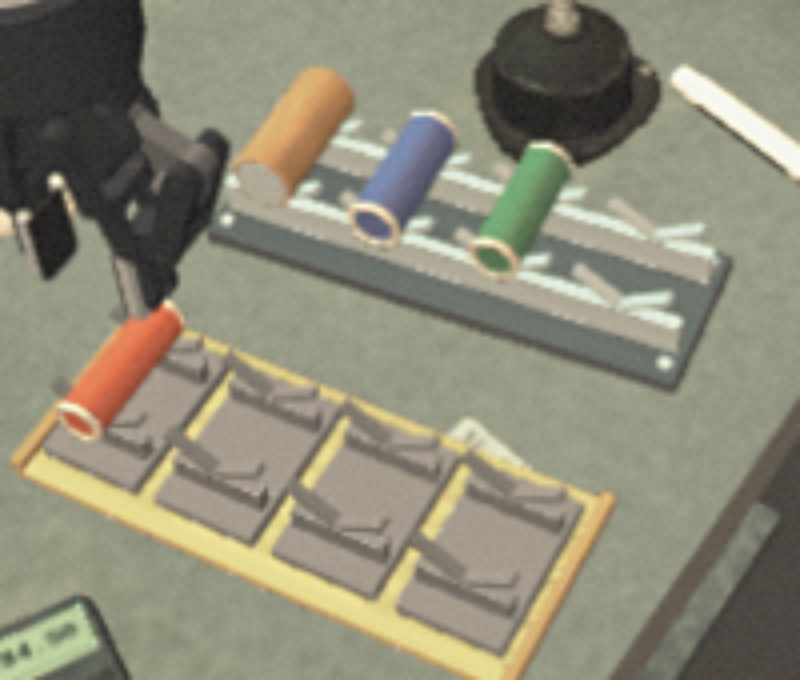

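>>> apply_moves([
  {"linear":[0,0.001,0.005],"delta_rot":[0,0,0],"fingers":140},
  {"linear":[0,0.002,0.015],"delta_rot":[0,0,0],"fingers":140},
  {"linear":[0,0.002,0.03],"delta_rot":[0,0,0],"fingers":140},
  {"linear":[0,0.002,0.045],"delta_rot":[0,0,0],"fingers":140},
  {"linear":[0,0.002,0.057],"delta_rot":[0,0,0],"fingers":140},
  {"linear":[0,0.002,0.066],"delta_rot":[0,0,0],"fingers":140},
  {"linear":[0,0.002,0.07],"delta_rot":[0,0,0],"fingers":140},
  {"linear":[0,0.002,0.071],"delta_rot":[0,0,0],"fingers":140},
])

```text
time: 24.65
tool_pos: [0.5712, 0.4093, 0.0259]
tool_rot: [-0.001, 0.665, 0.747, -0.001]
contact_force: [0.3, -0.3, 0.8]
gripper_width: 0.45
```

```bash
python3 - <<'E'
from h import *
rel([.571,.409,.0235],6.6);print(state()['contact_force'],state()['gripper_width'])
E
```

```text
t 24.65 at [0.5712 0.4093 0.0259] linear [-0.0003 -0.0002  0.0024] rot [-0.16  0.05 -0.01]
[ 0.28509455 -0.3052459   0.80062803] 0.45034616136437694
```

>>> apply_moves([
  {"linear":[0,0,0.002],"delta_rot":[0,0,0],"fingers":140},
  {"linear":[0,0,0.0025],"delta_rot":[0,0,0],"fingers":165},
  {"linear":[0,0,0.0025],"delta_rot":[0,0,0],"fingers":185},
  {"linear":[0,0,0.0025],"delta_rot":[0,0,0],"fingers":255},
  {"linear":[0,0,0.0025],"delta_rot":[0,0,0],"fingers":255},
  {"linear":[0,0,0.0025],"delta_rot":[0,0,0],"fingers":255},
  {"linear":[0,0,0.0025],"delta_rot":[0,0,0],"fingers":255},
  {"linear":[0,0,0.0025],"delta_rot":[0,0,0],"fingers":255},
])

```text
time: 25.45
tool_pos: [0.5706, 0.4096, 0.0252]
tool_rot: [-0.001, 0.665, 0.747, -0.002]
contact_force: [-4.7, -1.0, 5.1]
gripper_width: 0.222
```

```bash
python3 - <<'E'
from h import *
rel([.4228,.241,.13],10);s=state();print(s['contact_force'],s['gripper_width'])
E
```

```text
t 25.45 at [0.5706 0.4096 0.0252] linear [-0.1506 -0.1666 -0.1041] rot [-0.23  0.02 -3.41]
[-4.70255304 -0.97750752  5.12993172] 0.22177520183707775
```

>>> apply_moves([
  {"linear":[0,0,-0.025],"delta_rot":[0,0,0],"fingers":255},
  {"linear":[0,0,-0.065],"delta_rot":[0,0,0],"fingers":255},
  {"linear":[-0.013,-0.014,-0.095],"delta_rot":[0,0,-0.5],"fingers":255},
  {"linear":[-0.04,-0.044,-0.104],"delta_rot":[0,0,-1],"fingers":255},
  {"linear":[-0.072,-0.08,-0.104],"delta_rot":[0,0,-1.8],"fingers":255},
  {"linear":[-0.104,-0.115,-0.104],"delta_rot":[0,0,-2.6],"fingers":255},
  {"linear":[-0.134,-0.148,-0.104],"delta_rot":[0,0,-3.2],"fingers":255},
  {"linear":[-0.15,-0.1665,-0.104],"delta_rot":[0,0,-3.4],"fingers":255},
])

```text
time: 26.25
tool_pos: [0.4212, 0.2394, 0.1279]
tool_rot: [-0.001, 0.643, 0.766, -0.002]
contact_force: [0.5, -0.5, -0.9]
gripper_width: 0.224
```

>>> apply_moves([
  {"linear":[0,0,0.005],"delta_rot":[0,0,0],"fingers":255},
  {"linear":[0,0,0.015],"delta_rot":[0,0,0],"fingers":255},
  {"linear":[0,0,0.028],"delta_rot":[0,0,0],"fingers":255},
  {"linear":[0,0,0.037],"delta_rot":[0,0,0],"fingers":255},
  {"linear":[0,0,0.04],"delta_rot":[0,0,0],"fingers":255},
  {"linear":[0,0,0.04],"delta_rot":[0,0,0],"fingers":255},
  {"linear":[0,0,0.04],"delta_rot":[0,0,0],"fingers":255},
  {"linear":[0,0,0.04],"delta_rot":[0,0,0],"fingers":255},
])

```text
time: 27.05
tool_pos: [0.4239, 0.2416, 0.0892]
tool_rot: [-0.0, 0.643, 0.766, -0.0]
contact_force: [-0.4, 0.2, -2.1]
gripper_width: 0.224
```

```bash
python3 - <<'E'
from h import *
for n in(['scene']): cv2.imwrite(f'pics/{n}10.png',eyes.grab_frame(n)[:,:,::-1])
im=cv2.imread('pics/scene10.png');cv2.imwrite('pics/scene10z.png',cv2.resize(im[200:360,200:400],None,fx=4,fy=4))
rel([.4228,.2415,.025],10);s=state();print(s['contact_force'],s['gripper_width'])
t=s['tool_pos']+[0,0,.017];u=np.array([-.1736,.9848,0])*.032;print((proj('scene',[t,t+u])-[200,200])*4)
E
```

```text
t 27.1 at [0.4239 0.2416 0.0892] linear [ 0.0001 -0.001   0.0642] rot [-0.06  0.01 -0.01]
[-0.36474112  0.41687505 -1.14002498] 0.22013253390676826
[[561.27065865 225.34224396]
 [532.62436637 279.12471247]]
```

View pics/scene10z.png

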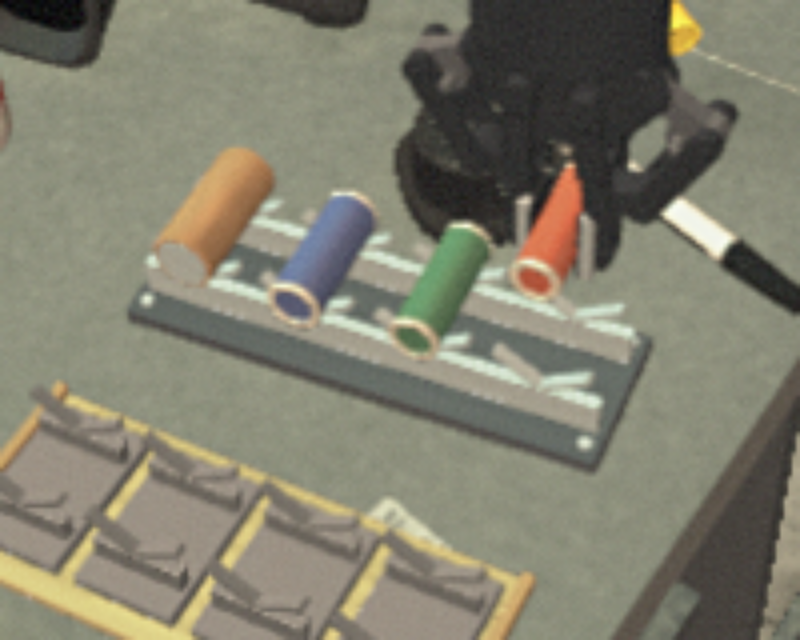

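>>> apply_moves([
  {"linear":[0,-0.001,0.01],"delta_rot":[0,0,0],"fingers":255},
  {"linear":[0,-0.001,0.025],"delta_rot":[0,0,0],"fingers":255},
  {"linear":[0,-0.001,0.038],"delta_rot":[0,0,0],"fingers":255},
  {"linear":[0,-0.001,0.047],"delta_rot":[0,0,0],"fingers":255},
  {"linear":[0,-0.001,0.053],"delta_rot":[0,0,0],"fingers":255},
  {"linear":[0,-0.001,0.058],"delta_rot":[0,0,0],"fingers":255},
  {"linear":[0,-0.001,0.062],"delta_rot":[0,0,0],"fingers":255},
  {"linear":[0,-0.001,0.0645],"delta_rot":[0,0,0],"fingers":255},
])

```text
time: 27.9
tool_pos: [0.4235, 0.2415, 0.0252]
tool_rot: [0.0, 0.643, 0.766, -0.0]
contact_force: [-0.4, -1.8, 7.5]
gripper_width: 0.228
```

```bash
python3 - <<'E'
from h import *
rel([.4228,.2415,.025],10);print(state()['contact_force'])
E
```

```text
t 27.9 at [0.4235 0.2415 0.0252] linear [ 0.0001 -0.0006  0.0002] rot [ 0.01  0.01 -0.01]
[-0.40194291 -1.78013167  7.5197794 ]
```

Roll a is seated. I'll release it and retreat upward.

>>> apply_moves([
  {"linear":[0,0,-0.001],"delta_rot":[0,0,0],"fingers":145},
  {"linear":[0,0,-0.001],"delta_rot":[0,0,0],"fingers":140},
  {"linear":[0,0,-0.001],"delta_rot":[0,0,0],"fingers":140},
  {"linear":[0,0,-0.001],"delta_rot":[0,0,0],"fingers":140},
  {"linear":[0,0,-0.015],"delta_rot":[0,0,0],"fingers":140},
  {"linear":[0,0,-0.045],"delta_rot":[0,0,0],"fingers":140},
  {"linear":[0,0,-0.085],"delta_rot":[0,0,0],"fingers":140},
  {"linear":[0,0,-0.12],"delta_rot":[0,0,0],"fingers":140},
])

```text
time: 28.7
tool_pos: [0.4226, 0.2413, 0.1469]
tool_rot: [-0.0, 0.643, 0.766, -0.0]
contact_force: [1.5, 0.5, -0.0]
gripper_width: 0.45
```

>>> apply_moves([
  {"linear":[0.01,0,-0.03],"delta_rot":[0,0,0],"fingers":140},
  {"linear":[0.04,0,-0.06],"delta_rot":[0,0,0],"fingers":140},
  {"linear":[0.08,0,-0.08],"delta_rot":[0,0,0],"fingers":140},
  {"linear":[0.12,0,-0.09],"delta_rot":[0,0,0],"fingers":140},
  {"linear":[0.16,0,-0.1],"delta_rot":[0,0,0],"fingers":140},
  {"linear":[0.19,0,-0.1],"delta_rot":[0,0,0],"fingers":140},
  {"linear":[0.2,0,-0.1],"delta_rot":[0,0,0],"fingers":140},
  {"linear":[0.2,0,-0.1],"delta_rot":[0,0,0],"fingers":140},
])

```text
time: 29.5
tool_pos: [0.3876, 0.4389, 0.2445]
tool_rot: [-0.0, 0.642, 0.767, -0.001]
contact_force: [-0.3, -0.6, -0.6]
gripper_width: 0.446
```

```bash
python3 - <<'E'
from h import *
for n in('scene','top'): cv2.imwrite(f'pics/{n}11.png',eyes.grab_frame(n)[:,:,::-1])
im=cv2.imread('pics/scene11.png');a=cv2.resize(im[230:340,220:380],None,fx=5,fy=5);cv2.imwrite('pics/scene11z.png',a)
im=cv2.imread('pics/top11.png');cv2.imwrite('pics/top11z.png',cv2.resize(im[160:310,240:360],None,fx=4,fy=4))
s=state();print(s['time'],s['tool_pos'],s['contact_force'])
E
```

```text
29.6 [0.38809888 0.43736851 0.24403875] [-0.89898245 -0.43762943 -1.32594671]
```

View pics/scene11z.png

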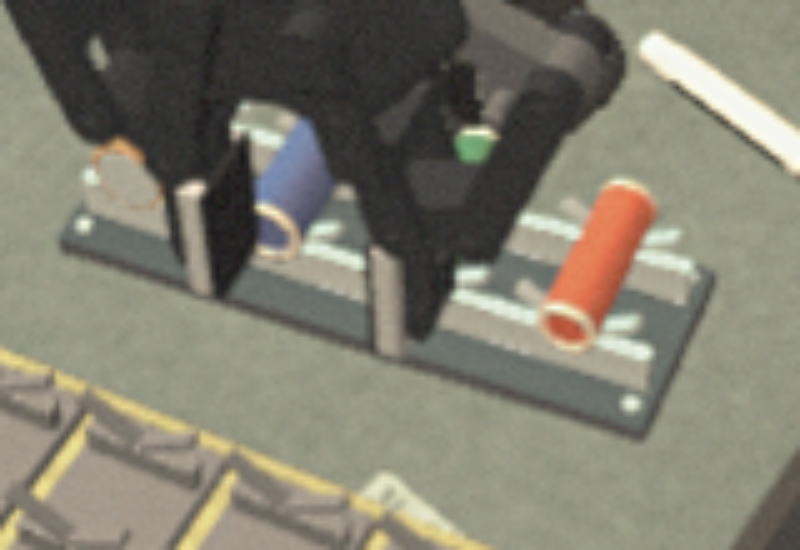

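View pics/top11z.png

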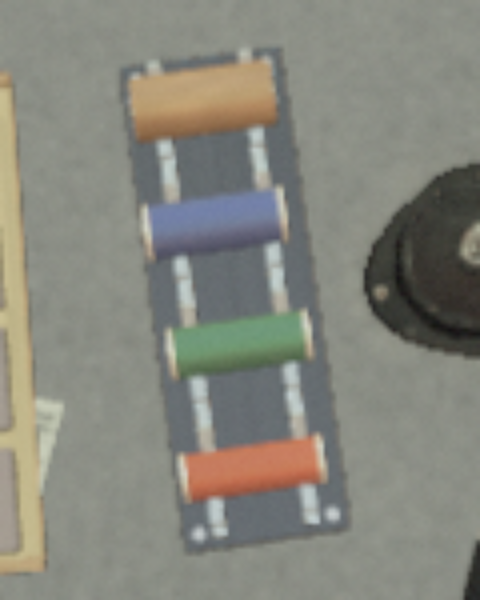

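```bash
python3 - <<'E'
from h import *
f=lambda L:(np.array(L,float)+.5)/4-.5+[240,160]
y=np.radians(10);u=np.array([np.cos(y),np.sin(y)]);v=np.array([-u[1],u[0]])
for k,p,h in zip('dcba',[(203,100),(214,222),(240,343),(253,468)],(.048,.045,.044,.042)):
    m=plane('top',[f(p)],h)[0][:2]-[.5064,.2544];print(k,np.round([m@u,m@v],4))
E
```

```text
d [0.0856 0.0016]
c [0.0296 0.0044]
b [-0.0265  0.0003]
a [-0.0828  0.0024]
```

All four rolls are within tolerance, level and released, and the robot is clear of them. I'm handing the job in.

```bash
python3 -c "
from plant import job_done
print(job_done())"
```

```text
the job is handed in; nothing more can be done
None
```

All four rolls are on the rack in reversed order: brown (d) in the farthest notch, then violet (c), green (b) and orange-red (a) in the nearest. The job was handed in at about 29.6 s of the 88 s allowed. A dark post stood between the arm's start position and the work, so I folded the arm in close to swing past it.

- **Position:** in the last top picture the rolls measured +85.6, +29.6, −26.5 and −82.8 mm along the row, against notches at ±84 and ±28 mm. They were at most 4.4 mm off the centre line, within the 10 and 12 mm limits.
- **Seating:** the wrist read at most about 10 N at the end of each set-down, well under the 40 N limit. I took seated height from the tool height at contact and from the rolls looking level in the pictures, not from a separate measurement.
- **Release:** the gripper was open and clear of the rolls, with no contact showing beyond sensor noise.
- **Disagreements:** the two cameras differed by 2–4 mm, and I averaged them for the rack and tray. The last check used the top camera alone, and its steady +1.5 mm along the row is within calibration error. In the final scene picture the arm hid much of the rack, and no final check failed.

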